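# Put the lathe accessories home in their fitted foam

## Robot

A 6-joint arm with a two-finger parallel gripper is mounted at the origin on the work surface. World frame = base frame: x ahead of the robot, y to its left, z up, the work surface at z = 0. Lengths are in m, angles in rad, forces in N, time in s.
With the tool pointing down it reaches from about 0.25 to 0.775 m from the base axis. Payload 4 kg.
Tool frame: the origin (TCP) lies on the centre line of the jaws, within the pads' length; the fingertips stand 8 mm ahead of it and the grasp point (between the pads) lies 11 mm behind it; z points along the fingers, y is the direction in which the jaws open and shut (so a half turn about z gives the same grasp; the last joint's range is limited). The gripper opens to 94 mm and grips with 3 to 60 N. Pads are 16 mm wide; open, the fingers measure 119 mm over their backs; the gripper's body (75 mm by 177 mm) begins 78 mm behind the grasp point.
Start: joints at [-1.399, 0.087, 1.371, -0, 1.684, -0.103], TCP at [0.149, -0.529, 0.191] pointing down, gripper open.
Joint ranges: [-3.1, 3.1], [-0.76, 2.03], [0.27, 2.55], [-1.08, 4.22], [0.17, 2.65], [-2.57, 2.57]. Speed limits (rad/s): [2.79, 2.79, 3.14, 3.14, 3.14, 3.14].

## Interface

Orientations are given as [roll, pitch, yaw] about the fixed x, y, z axes, in that order (R = Rz(yaw) Ry(pitch) Rx(roll)).
In Python, from bench import robot, cams, close_job gives the robot as it stands.
- The arm moves only by the tool arm_command, never from a script. Its argument "plan" is one flat list of numbers, 7 for each row, row after row: the shift along the tool's x, y, z in cm, then the turn, a rotation vector about the tool's x, y, z in degrees, then the closure, from 0 (fully open) to 1 (shut). A call has 1 to 8 rows; each row shifts and turns the commanded pose from where the row before left it, along the tool's axes as they then stand; what a row does not reach is not made up. A row lasts 1/8 s, in which the tool goes at most 62.5 mm and 10.7 degrees, less where a joint would pass 70% of its speed; a pose out of reach is approached as far as the arm can. A call with a gripper value outside its range is refused whole. The fingers move at their own pace and stop on an object; the grip force is fixed at half the most. Time passes only in rows, so rows that do not move let the fingers close. It gives the time, the measured TCP pose, the force and the opening at its end, in the units of the state.
- robot.get_obs(): the state, without advancing time (a new reading comes with each control period).
- cams.snapshot(name): name is "scene" or "top" or "wrist"; returns a dict with "pixels" (420x560x3 uint8, red, green, blue), "fov_y" (degrees; the focal length in pixels is half the picture's height over the tangent of half this angle, whatever the lens; pixels are square), "cx", "cy" (the principal point, pixels), "camera_from_world" (4x4, takes a point from world to camera coordinates); the wrist camera has in their place "tool_from_camera" (4x4, takes a point from camera to tool coordinates, whose origin is the TCP and whose axes are the flange's). Camera axes: x right, y up, looking along -z (the intrinsics and any distortion apply to the point x, -y, -z); pixel columns grow to the right and rows downward; lengths in m; the calibration is good to about 2 mm. A picture is of the moment at which its call begins: read the wrist's pose just before it. There is no depth.
- close_job(): hands the job in, once; it reports no verdict.
The state is a dict: "time": time; "joint_positions": joint angles; "qvel": joint speeds; "joint_torque": joint torques, N m; "tool_pos": TCP position; "ee_rot": TCP orientation; "wrist_force": force on the tool from outside, world axes, zero at the start; "wrist_torque": the same for the moment, N m; "width": finger opening in m.
Only numpy, scipy, OpenCV 4.12 (cv2) and the standard library are available. Lean on these libraries where they do the work, as an engineer would, in place of code of your own. Each camera call takes 0.05 s, during which the arm holds its last target.

## Task

The lathe job is done, so put its four accessories back in the drawer tray, each home in the foam cut-out of its own shape and size: the chuck key and the two turning tools lying flat, the same way round as the cut-out shows, and the drill chuck standing upright in the round one. Leave the finished brass bush and the collet that stand among them where they are.

Things in the scene. Friction and masses are not known exactly. Their poses are not given: they have to be found in the camera images.
- key_center (a point): T-shaped lathe chuck key of bright steel lying flat: shaft 16 mm thick, cross bar 90 by 15 mm at one end, square at the other, 118 mm long over all. Point: on the shaft's axis, 8 mm above what it lies on, 43 mm from the cross bar's outer face, 75 mm from the square end. x along the shaft to the square end, z up. Grasp the shaft along y here.
- bigtool_center (a point): Large turning tool: black steel bar 20 by 20 mm, 125 mm long, lying flat, gold insert on its head. Point: middle of the shank, half-way up (10 mm), 46.5 mm from the shank's end, 78.5 mm from the head's end. x along the bar to the head, z up; the last 32 mm, the head, stick out 7 mm more to +y. Grasp the shank along y.
- smalltool_center (a point): Small turning tool: black steel bar 12 by 12 mm, 80 mm long, lying flat, small round gold insert on its head. Point: middle of the shank, half-way up (6 mm), 30 mm from the shank's end, 50 mm from the head's end. x along the bar to the head, z up; the last 20 mm, the head, stick out 5 mm more to +y. Grasp the shank along y.
- drillchuck_center (a point): Keyless drill chuck of bright steel standing on its flat back, jaws up: a cylinder of 46 mm diameter up to 46 mm height, a cone with three small jaws above, 74 mm tall in all. Point: on its axis, 35 mm above its underside; z up. Round, so any yaw will do.
- foam_key_seat (a point): Black foam block with a T-shaped cut-out, for the chuck key. Cut-out 10 mm deep, 7 mm of play all round, pale floor. The point is on its floor, straight below the key's point when home; axes as the key's when home. A dark finger trough as deep, 44 mm in x by 130 mm in y, crosses it here. 
- foam_big_seat (a point): Black foam block with the long bar-shaped cut-out (139 by 34 mm, wider at the head end), for the large turning tool. Cut-out 10 mm deep, 7 mm of play all round, pale floor. The point is on its floor, straight below the tool's point when home; axes as the tool's when home. A dark finger trough as deep, 44 mm in x by 130 mm in y, crosses it here. 
- foam_small_seat (a point): Black foam block with the short bar-shaped cut-out (94 by 26 mm, wider at the head end), for the small turning tool. Cut-out 10 mm deep, 7 mm of play all round, pale floor. The point is on its floor, straight below the tool's point when home; axes as the tool's when home. A dark finger trough as deep, 44 mm in x by 130 mm in y, crosses it here. 
- foam_chuck_seat (a point): Black foam block with a round cut-out, 60 mm wide, for the drill chuck. Cut-out 10 mm deep, 7 mm of play all round, pale floor. The point is on its floor, straight below the chuck's point when home; axes as the chuck's when home. The four blocks (165 by 146 mm, tops 16 mm above the bench) lie side by side in any order in one shallow grey tray.
- bush_center (a point): Bystander: finished brass flanged bush standing on its flange, 36 mm wide, 30 mm tall. Point: on its axis, half-way up. A small insert case (38 by 28 by 12 mm) lies among the tools as well.
- collet_center (a point): Bystander: steel spring collet standing on its wide end, a slotted cone 33 mm wide, 38 mm tall. Point: on its axis, half-way up. Nearer the robot lies a micrometer, 18 mm high.
Mind the look-alikes: they are no part of the job. What is shaped like the part that bears smalltool_center but green is not meant.

How it is judged:
By the outcome, as a careful person would: the job done as asked, in the order asked, and still so for the second after the job is handed in, with the robot touching nothing.
It also fails if it takes over 109 s, if anything falls off the work surface, if the arm or the gripper's body presses on something with over 40 N, if the wrist force passes 120 N, or if a joint passes its speed limit or range.

## Working session

There is one attempt and no reset: what is moved stays moved. The work goes in short steps, Python scripts to look and compute and a tool call to move; the robot and the scene stay as the last step left them, time stands still between calls to the robot, and variables do not carry over. Pictures are saved under pics/ and viewed, and the job is handed in when it is done.

Besides the shell and the picture viewer there is one more tool, called as name(argument=value, ...) on one line, values as JSON. arm_command: Moves the arm, as the interface text tells. Its arguments: {"type":"object","properties":{"plan":{"type":"array","items":{"type":"number"}}},"required":["plan"]}

```bash
ls -la; mkdir -p pics
python3 - <<'E'
from bench import robot,cams
import cv2
print(robot.get_obs())
for n in ("scene","top","wrist"):
    s=cams.snapshot(n)
    cv2.imwrite(f"pics/{n}0.png",s["pixels"][:,:,::-1])
    print(n,{k:v for k,v in s.items() if k!="pixels"})
E
```

```text
total 12
drwxr-xr-x  3 agent agent 4096 Dec  7 02:59 .
drwxr-xr-x 23 root  root  4096 Dec  7 02:59 ..
drwxr-xr-x  2 agent agent 4096 Dec  7 02:59 pics
{'time': 0.0, 'joint_positions': array([-1.39912512e+00,  8.79340343e-02,  1.37220981e+00, -4.28370318e-05,
        1.68359899e+00, -1.03094513e-01]), 'qvel': array([ 4.47375880e-04, -6.60787963e-04,  2.48633666e-03,  3.97051114e-05,
       -1.01962858e-03, -1.48345914e-03]), 'joint_torque': array([ 3.04068162e-04, -3.40185106e+01, -3.02425790e+01,  7.16456026e-02,
        3.29014775e-02, -1.61985531e-04]), 'tool_pos': array([ 0.14911242, -0.5288095 ,  0.18953822]), 'ee_rot': array([-3.13944951e+00, -1.78930220e-04,  2.74760751e-01]), 'wrist_force': array([ 0.16547022, -0.05016823, -0.10915001]), 'wrist_torque': array([-0.02194637,  0.04470735,  0.02266134]), 'width': 0.09425948282688588}
scene {'fov_y': 44.16987195438445, 'cx': 277.15657407499475, 'cy': 212.7094841462119, 'camera_from_world': array([[ 0.78127189,  0.62416209,  0.00599357, -0.30777583],
       [-0.53226069,  0.66116044,  0.52873947,  0.25192697],
       [ 0.32605642, -
[... 200 characters left out ...]
orld': array([[ 0.0149709 , -0.99988543,  0.00223736, -0.03118716],
       [ 0.99764131,  0.01508714,  0.06696421, -0.44327196],
       [-0.06699029,  0.00122956,  0.99775287, -0.94915423],
       [ 0.        ,  0.        ,  0.        ,  1.        ]])}
wrist {'fov_y': 69.40683628169023, 'cx': 275.6804648800945, 'cy': 214.95784503339215, 'tool_from_camera': array([[ 3.45790129e-04,  9.70384905e-01,  2.41563690e-01,
         6.99446293e-02],
       [ 9.99999779e-01, -1.98310095e-04, -6.34834354e-04,
         4.38935718e-04],
       [-5.68129156e-04,  2.41563856e-01, -9.70384759e-01,
        -1.94602213e-01],
       [ 0.00000000e+00,  0.00000000e+00,  0.00000000e+00,
         1.00000000e+00]])}
```

View pics/scene0.png

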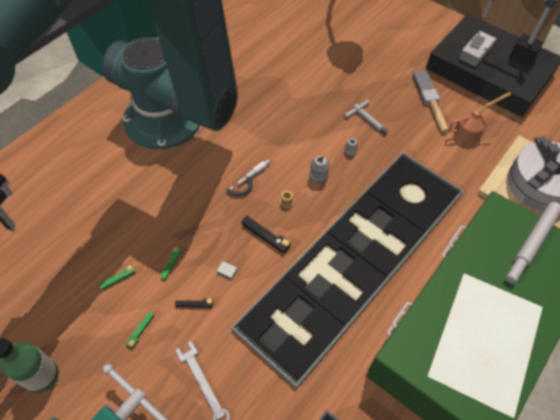

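View pics/top0.png

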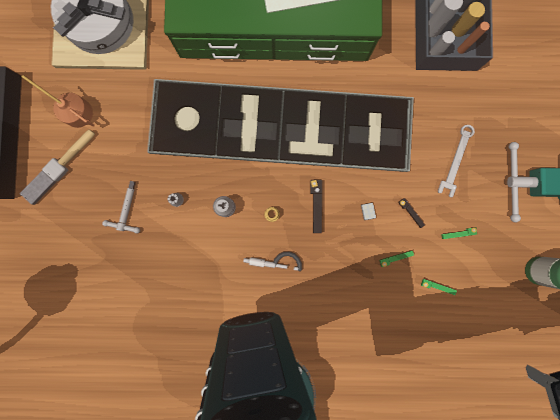

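View pics/wrist0.png

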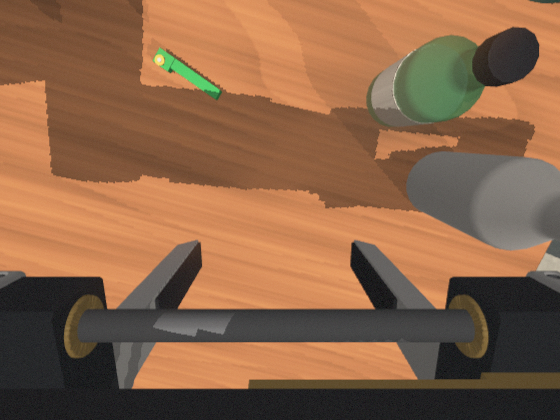

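The top view has everything: the key is at (125,208), collet (176,199), drill chuck (224,206), bush (272,214), big tool (317,207), case (369,211) and black small tool (411,212). Three green look-alikes sit at (460,234), (398,258) and (439,286). The tray's seats, left to right, are round (187,119), big (249,122), key (312,128) and small (375,132). Next I'll enlarge these.

```bash
cat > h.py <<'E'
import numpy as np, cv2
from bench import robot,cams
from scipy.spatial.transform import Rotation as Rn
def K(s): return s["pixels"].shape[0]/2/np.tan(np.radians(s["fov_y"]/2))
def worldcam(s,obs=None):
    if "camera_from_world" in s: return np.linalg.inv(s["camera_from_world"])
    T=np.eye(4);T[:3,:3]=Rn.from_euler("xyz",obs["ee_rot"]).as_matrix();T[:3,3]=obs["tool_pos"]
    return T@s["tool_from_camera"]
def ray(s,uv,z,obs=None):
    uv=np.atleast_2d(np.asarray(uv,float)); W=worldcam(s,obs); f=K(s)
    d=np.stack([(uv[:,0]-s["cx"])/f,-(uv[:,1]-s["cy"])/f,-np.ones(len(uv))],1)@W[:3,:3].T
    o=W[:3,3]; return o+d*((z-o[2])/d[:,2])[:,None]
def proj(s,P,obs=None):
    P=np.atleast_2d(P); C=np.linalg.inv(worldcam(s,obs)); c=P@C[:3,:3].T+C[:3,3]; f=K(s)
    return np.stack([s["cx"]+f*c[:,0]/-c[:,2], s["cy"]-f*c[:,1]/-c[:,2]],1)
def snap(n,fn):
    o=robot.get_obs(); s=cams.snapshot(n); cv2.imwrite("pics/"+fn,s["pixels"][:,:,::-1]); return s,o
E
python3 - <<'E'
from h import *
im=cv2.imread("pics/top0.png")
cv2.imwrite("pics/c1.png",cv2.resize(im[70:180,145:420],None,fx=2.9,fy=2.9,interpolation=cv2.INTER_CUBIC))
cv2.imwrite("pics/c2.png",cv2.resize(im[170:300,95:495],None,fx=2,fy=2,interpolation=cv2.INTER_CUBIC))
s=cams.snapshot("top")
hsv=cv2.cvtColor(s["pixels"],cv2.COLOR_RGB2HSV)
pale=((hsv[...,1]<90)&(hsv[...,2]>150)).astype(np.uint8)
pale[:80]=0;pale[175:]=0;pale[:,:150]=0;pale[:,412:]=0
n,l,st,c=cv2.connectedComponentsWithStats(pale)
for i in range(1,n):
    if st[i,4]>100:
        print("pale",st[i],c[i].round(1),ray(s,c[i],.006).round(4), cv2.minAreaRect(cv2.findContours((l==i).astype(np.uint8),0,2)[0][0]))
W=ray(s,[[187,119],[249,122],[312,128],[375,132],[125,208],[176,199],[224,206],[272,214],[317,207],[411,212],[155,81],[413,98],[409,170],[150,152]],.01)
print(W.round(3), np.hypot(W[:,0],W[:,1]).round(3))
E
```

```text
pale [241  95  18  56 803] [249.3 121.6] [[0.6425 0.055  0.006 ]] ((249.40211486816406, 122.52506256103516), (15.993829727172852, 55.33976745605469), 1.5911403894424438)
pale [290 101  43  55 988] [311.8 135.1] [[ 0.6121 -0.0952  0.006 ]] ((311.0, 128.0), (54.0, 42.0), 90.0)
pale [176 107  23  23 427] [187.1 118.1] [[0.6487 0.2042 0.006 ]] ((187.0, 118.0), (22.0, 22.0), 90.0)
pale [369 113  12  38 419] [374.3 130.8] [[ 0.6249 -0.2448  0.006 ]] ((374.5, 131.5), (37.0, 11.0), 90.0)
[[ 0.645  0.203  0.01 ]
 [ 0.64   0.055  0.01 ]
 [ 0.628 -0.095  0.01 ]
 [ 0.621 -0.245  0.01 ]
 [ 0.43   0.343  0.01 ]
 [ 0.454  0.223  0.01 ]
 [ 0.439  0.11   0.01 ]
 [ 0.422 -0.003  0.01 ]
 [ 0.44  -0.109  0.01 ]
 [ 0.431 -0.33   0.01 ]
 [ 0.737  0.283  0.01 ]
 [ 0.705 -0.337  0.01 ]
 [ 0.531 -0.326  0.01 ]
 [ 0.564  0.289  0.01 ]] [0.677 0.643 0.635 0.668 0.55  0.506 0.452 0.422 0.453 0.543 0.789 0.781
 0.623 0.634]
```

View pics/c1.png

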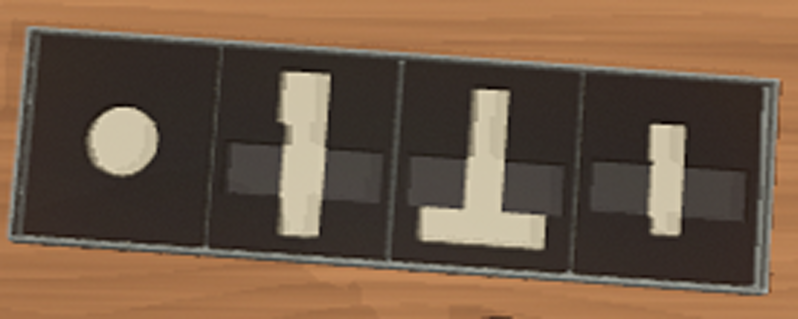

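View pics/c2.png

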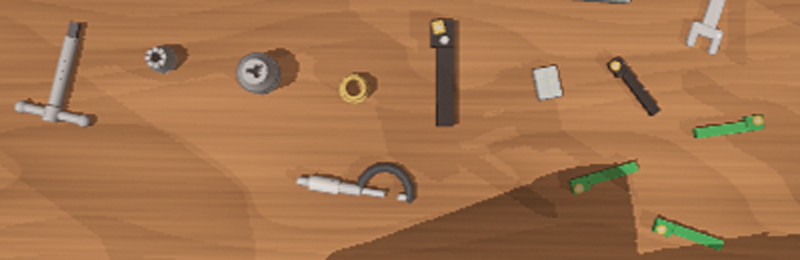

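```bash
cat >> h.py <<'E'
def rows(target,yaw,clo,n=None,start=None,step=.05,ang=9.5):
    "rows from measured (or start=(p,yaw)) tool-down pose to target"
    if start is None:
        o=robot.get_obs(); p=np.array(o["tool_pos"]); R=Rn.from_euler("xyz",o["ee_rot"])
    else: p=np.array(start[0]);R=Rn.from_euler("xyz",[np.pi,0,start[1]])
    Rt=Rn.from_euler("xyz",[np.pi,0,yaw]); v=(R.inv()*Rt).as_rotvec(); d=np.array(target)-p
    m=max(int(np.ceil(np.linalg.norm(d)/step)),int(np.ceil(np.degrees(np.linalg.norm(v))/ang)),1); n=n or m
    for i in range(n):
        Ri=R*Rn.from_rotvec(v*i/n)
        t=Ri.inv().apply(d/n)*100; print(*[f"{a:.2f}" for a in t],*[f"{a:.1f}" for a in np.degrees(v/n)],clo,sep=", ",end=",\n")
E
python3 -c "
from h import *
rows([.39,-.28,.34],0,0)"
```

```text
3.74, -2.18, -1.87, -0.0, 0.0, 2.0, 0,
3.67, -2.31, -1.87, -0.0, 0.0, 2.0, 0,
3.58, -2.43, -1.87, -0.0, 0.0, 2.0, 0,
3.50, -2.55, -1.87, -0.0, 0.0, 2.0, 0,
3.41, -2.67, -1.87, -0.0, 0.0, 2.0, 0,
3.31, -2.79, -1.87, -0.0, 0.0, 2.0, 0,
3.22, -2.90, -1.87, -0.0, 0.0, 2.0, 0,
3.12, -3.01, -1.88, -0.0, 0.0, 2.0, 0,
```

arm_command(plan=[3.7, -2.2, -1.9, 0, 0, 2, 0, 3.7, -2.3, -1.9, 0, 0, 2, 0, 3.6, -2.4, -1.9, 0, 0, 2, 0, 3.5, -2.5, -1.9, 0, 0, 2, 0, 3.4, -2.7, -1.9, 0, 0, 2, 0, 3.3, -2.8, -1.9, 0, 0, 2, 0, 3.2, -2.9, -1.9, 0, 0, 2, 0, 3.1, -3.0, -1.9, 0, 0, 2, 0])

```text
time: 1.2
tool_pos: [0.3909, -0.28, 0.3432]
ee_rot: [3.142, 0.0, -0.006]
wrist_force: [0.5, 0.8, 0.8]
width: 0.0937
```

```bash
python3 -c "
from h import *
s,o=snap('wrist','w1.png');print(o['tool_pos'],o['ee_rot'],o['qvel'],o['joint_positions'])
"
```

```text
[ 0.39091316 -0.27997804  0.34316474] [ 3.14152834e+00  4.40772536e-05 -5.69955797e-03] [ 0.72574189  0.15198274 -0.44425269 -0.00191975  0.29417264  0.9954754 ] [-7.39452793e-01 -4.65524602e-02  1.20611437e+00 -8.43113115e-05
  1.98202041e+00  8.37009388e-01]
```

View pics/w1.png

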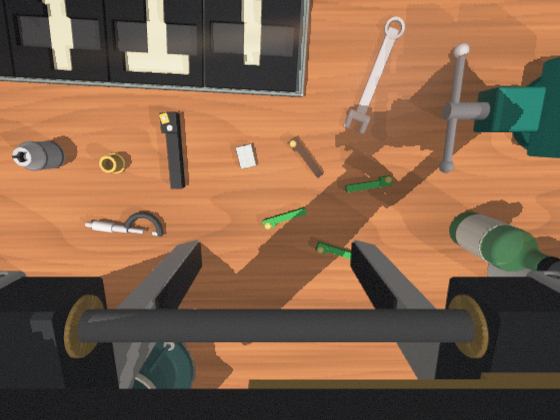

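Run:
```python
from h import *
s,o=snap('wrist','w2.png');print(o['tool_pos'],o['ee_rot'],abs(o['qvel']).max())
im=cv2.imread("pics/w2.png")
cv2.imwrite("pics/c3.png",cv2.resize(im[0:210,0:280],None,fx=2.8,fy=2.8,interpolation=cv2.INTER_CUBIC))
cv2.imwrite("pics/c4.png",cv2.resize(im[0:210,180:400],None,fx=2.8,fy=2.8,interpolation=cv2.INTER_CUBIC))
# cross-check points, wrist & top
t=cams.snapshot("top")
im=t["pixels"];cv2.imwrite("pics/c5.png",cv2.resize(im[170:240,300:430,::-1],None,fx=6,fy=6,interpolation=cv2.INTER_CUBIC))
print("tray corner wrist",ray(s,[303,95],.016,o).round(4))
```

```text
[ 0.3943576  -0.27691256  0.34597455] [ 3.14150906e+00 -6.26649968e-03 -2.03373040e-04] 0.1824220736882709
tray corner wrist [[ 0.5367 -0.322   0.016 ]]
```

View pics/c3.png

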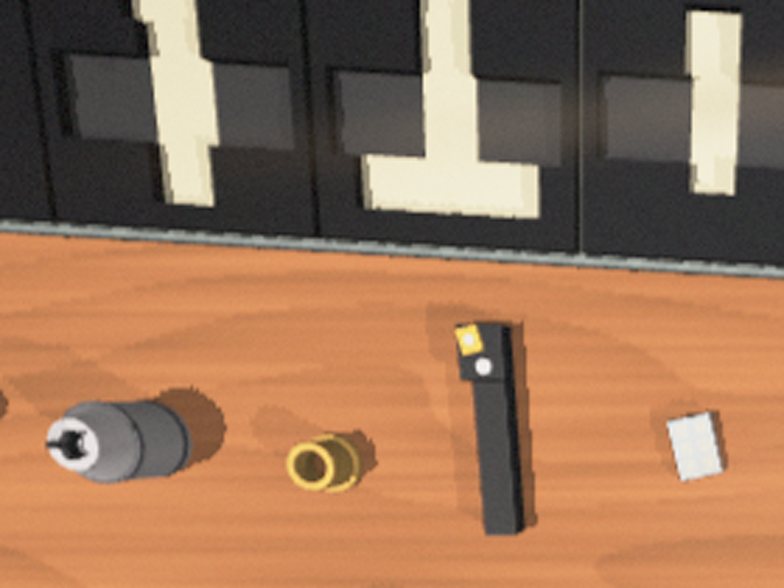

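View pics/c4.png

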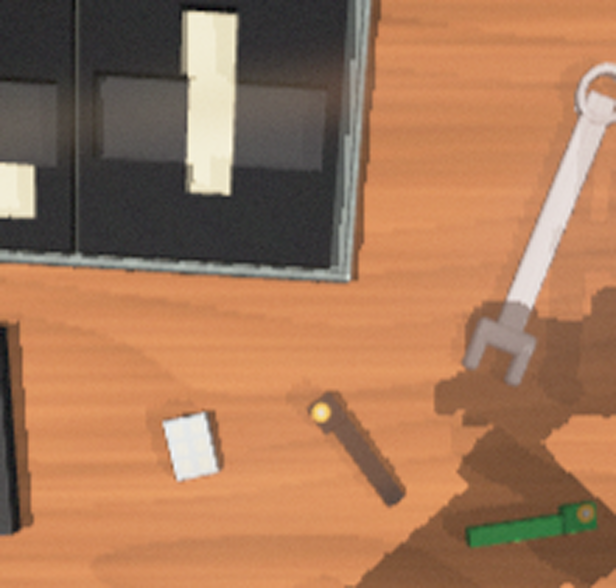

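View pics/c5.png

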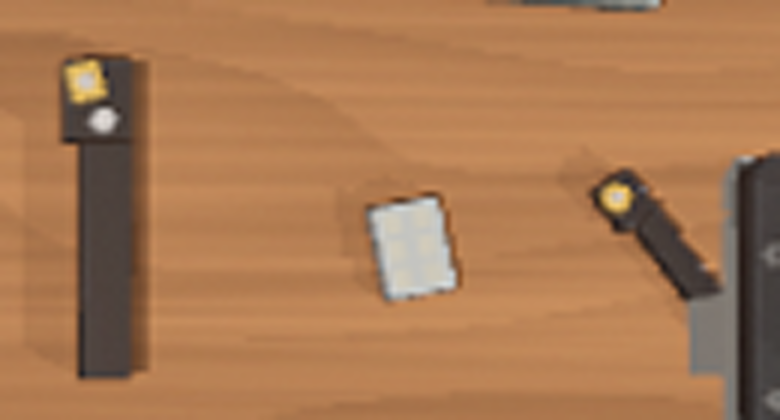

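The small tool is the dark (non-green) one at wrist px (306,157). The three green ones are at (368,184), (285,218) and (335,250). Tools and seats both read well here, so I'll measure them.

```bash
cat >> h.py <<'E'
def darktool(rgb,box,vmax):
    x0,y0,x1,y1=box; m=np.zeros(rgb.shape[:2],np.uint8)
    hsv=cv2.cvtColor(rgb,cv2.COLOR_RGB2HSV); sub=hsv[y0:y1,x0:x1,2]<vmax
    m[y0:y1,x0:x1]=sub; n,l,st,c=cv2.connectedComponentsWithStats(m); i=1+np.argmax(st[1:,4])
    k=(l==i).astype(np.uint8); cn=max(cv2.findContours(k,0,1)[0],key=cv2.contourArea)
    return k,cn
E
python3 - <<'E'
from h import *
im=cv2.imread("pics/top0.png")[:,:,::-1]
t=cams.snapshot("top"); 
hsv=cv2.cvtColor(im,cv2.COLOR_RGB2HSV)
for nm,box,h,v in (("small",(395,190,432,235),.012,95),("big",(300,170,335,245),.02,95)):
    k,cn=darktool(im,box,v)
    P=ray(t,cn[:,0].astype(float),h)[:,:2].astype(np.float32)
    r=cv2.minAreaRect(P*1000); print(nm,k.sum(),r, "head px/tail",cn[:,0][cn[:,0,1].argmin()],cn[:,0][cn[:,0,1].argmax()])
s,o=snap('wrist','w3.png')
print(o['tool_pos'],o['ee_rot'])
print("gold small wrist",ray(s,[294,146],.012,o), "tail",ray(s,[322,176],.012,o))
print("gold small top", ray(t,[300+616/6,170+198/6],.012))
print("gold big wrist",ray(s,[167,121],.02,o), ray(t,[300+86/6,170+82/6],.02))
print("case",ray(s,[(693)/2.8,446/2.8],.012,o), ray(t,[300+412/6,170+250/6],.012))
E
```

```text
small 197 ((428.7245178222656, -329.36553955078125), (80.0051498413086, 19.12864875793457), 37.625946044921875) head px/tail [401 199] [420 227]
big 463 ((442.6728515625, -106.04977416992188), (124.17620086669922, 26.80152702331543), 2.595468759536743) head px/tail [314 179] [313 232]
[ 0.39041707 -0.28091817  0.34271513] [ 3.14088959e+00  1.28705664e-04 -2.58349749e-03]
gold small wrist [[ 0.44973354 -0.31289621  0.012     ]] tail [[ 0.39899968 -0.36196872  0.012     ]]
gold small top [[ 0.4519941  -0.31007597  0.012     ]]
gold big wrist [[ 0.490148   -0.10471077  0.02      ]] [[ 0.49359518 -0.10123583  0.02      ]]
case [[ 0.42779371 -0.23378931  0.012     ]] [[ 0.43038137 -0.23010277  0.012     ]]
```

```bash
python3 -c "
from h import *
rows([.420,-.340,.12],.656,0)"
```

```text
0.61, 1.17, 4.44, -0.0, 0.0, -7.6, 0,
0.45, 1.24, 4.44, -0.0, 0.0, -7.6, 0,
0.28, 1.29, 4.44, -0.0, 0.0, -7.6, 0,
0.11, 1.31, 4.44, -0.0, 0.0, -7.6, 0,
-0.06, 1.32, 4.44, -0.0, 0.0, -7.6, 0,
```

arm_command(plan=[0.6, 1.2, 4.4, 0, 0, -7.6, 0, 0.4, 1.2, 4.4, 0, 0, -7.6, 0, 0.3, 1.3, 4.4, 0, 0, -7.6, 0, 0.1, 1.3, 4.4, 0, 0, -7.6, 0, -0.1, 1.3, 4.4, 0, 0, -7.6, 0, 0, 0, 0, 0, 0, 0, 0, 0, 0, 0, 0, 0, 0, 0])

```text
time: 2.33
tool_pos: [0.4191, -0.3405, 0.1239]
ee_rot: [3.141, -0.0, 0.656]
wrist_force: [0.4, 0.2, 0.7]
width: 0.0941
```

```bash
python3 -c "
from h import *
s,o=snap('wrist','w4.png');print(o['tool_pos'],o['ee_rot'],abs(o['qvel']).max())
"
```

```text
[ 0.41911332 -0.34053513  0.12389884] [ 3.14051050e+00 -6.52302587e-05  6.55648676e-01] 0.033102312370397326
```

View pics/w4.png

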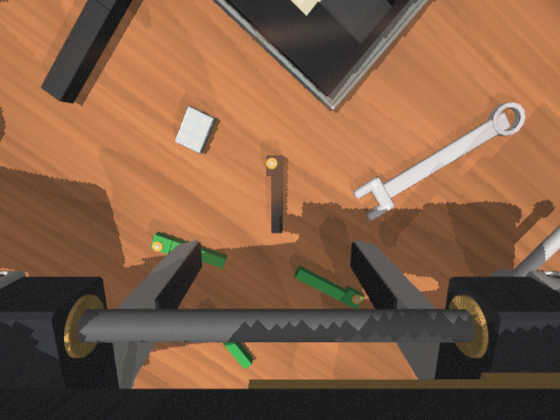

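```bash
python3 -c "
from h import *
s=cams.snapshot('wrist');o=robot.get_obs()
def tl(uv,z):
    P=ray(s,uv,z,o); R=Rn.from_euler('xyz',o['ee_rot']).as_matrix(); return ((P-o['tool_pos'])@R*1000).round(1)
print(tl([[271,164],[277,233],[271.5,205],[284,205],[277.5,178],[266,157],[285.5,157]],.012))
print('green',tl([[300,270],[365,290],[227,260],[160,237]],.012))
print(proj(s,o['tool_pos'],o))
im=s['pixels'];cv2.imwrite('pics/c6.png',cv2.resize(im[140:250,220:340,::-1],None,fx=5,fy=5,interpolation=cv2.INTER_CUBIC))
"
```

```text
[[ 45.8  -4.1 113.4]
 [-26.7   2.1 113.4]
 [  3.7  -3.7 113.4]
 [  3.7   9.3 113.5]
 [ 31.7   2.5 113.5]
 [ 52.7  -9.  113.4]
 [ 52.7  10.4 113.5]]
green [[ -69.2   27.3  113.5]
 [ -93.5  100.5  113.8]
 [ -57.3  -52.2  113.2]
 [ -31.  -122.4  112.9]]
[[274.85076937 245.41035428]]
```

View pics/c6.png

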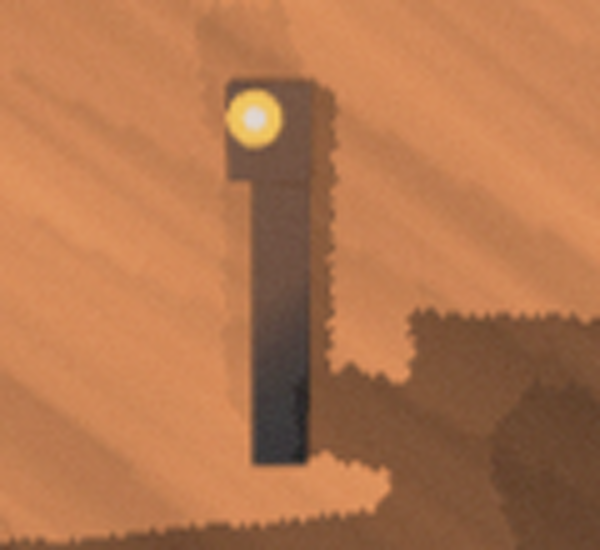

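arm_command(plan=[0.3, 0.1, 4.0, 0, 0, 0, 0.5, 0, 0, 4.0, 0, 0, 0, 0.5, 0, 0, 2.3, 0, 0, 0, 0.5, 0, 0, 0.8, 0, 0, 0, 0.5, 0, 0, 0, 0, 0, 0, 0.5])

```text
time: 3.05
tool_pos: [0.4231, -0.3393, 0.0131]
ee_rot: [3.139, -0.0, 0.659]
wrist_force: [-0.1, 0.4, 0.7]
width: 0.0487
```

arm_command(plan=[0, 0, 0.2, 0, 0, 0, 0.9, 0, 0, 0, 0, 0, 0, 1, 0, 0, 0, 0, 0, 0, 1, 0, 0, 0, 0, 0, 0, 1, 0, 0, 0, 0, 0, 0, 1])

```text
time: 3.68
tool_pos: [0.4224, -0.3387, 0.0097]
ee_rot: [3.141, 0.0, 0.659]
wrist_force: [0.2, -0.1, -0.1]
width: 0.0015
```

The jaws shut fully (1.5 mm), so there is nothing between them. Looking.

```bash
python3 -c "
from h import *
s,o=snap('wrist','w5.png');s,o=snap('scene','s5.png')
"
```

```text
(no output)
```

View pics/w5.png

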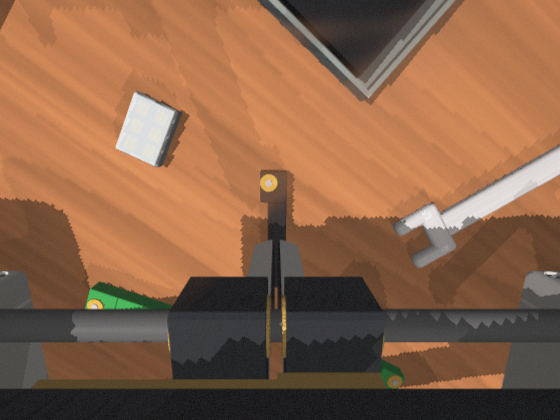

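View pics/s5.png

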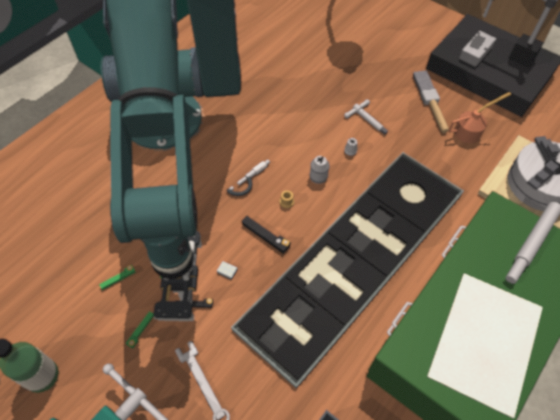

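```bash
python3 -c "
from h import *
s=cams.snapshot('wrist');o=robot.get_obs();print(o['tool_pos'],o['width'],o['ee_rot'],o['wrist_force'])
def tl(uv,z):
    P=ray(s,uv,z,o); R=Rn.from_euler('xyz',o['ee_rot']).as_matrix(); return ((P-o['tool_pos'])@R*1000).round(1)
print(tl([[268,183],[260,170],[286.5,170],[268,225],[286,225]],.012))
im=s['pixels'];cv2.imwrite('pics/c7.png',cv2.resize(im[160:400,180:380,::-1],None,fx=2.5,fy=2.5,interpolation=cv2.INTER_CUBIC))
"
```

```text
[ 0.42239289 -0.33870879  0.00962552] 0.0007183664979852308 [-3.14148076e+00  8.62047877e-05  6.58765572e-01] [-0.7243142   0.37179847 -0.52275541]
[[42.8 -4.3 -2.4]
 [51.1 -9.3 -2.4]
 [51.1  7.4 -2.4]
 [15.1 -4.5 -2.4]
 [15.1  7.4 -2.4]]
```

View pics/c7.png

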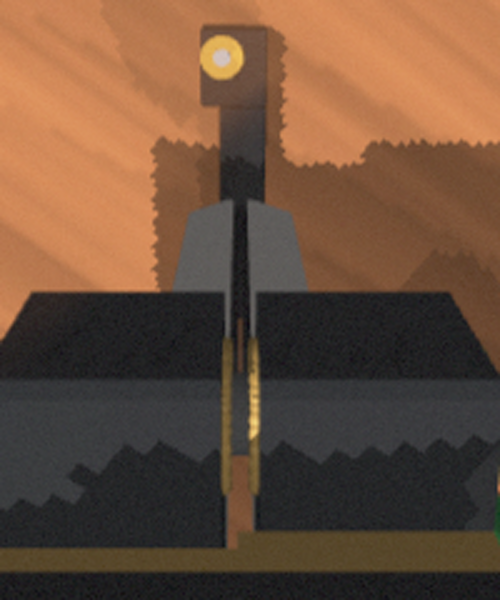

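arm_command(plan=[0, 0, -2, 0, 0, 0, 1, 0, 0, -2, 0, 0, 0, 1, 0, 0, 0, 0, 0, 0, 1])

```text
time: 4.2
tool_pos: [0.4235, -0.3398, 0.0515]
ee_rot: [3.137, -0.001, 0.659]
wrist_force: [-0.5, 0.5, -1.3]
width: 0.0006
```

```bash
python3 -c "
from h import *
s,o=snap('wrist','w6.png');print(o['tool_pos'],o['width'],o['wrist_force'])
im=s['pixels'];cv2.imwrite('pics/c8.png',cv2.resize(im[140:400,180:380,::-1],None,fx=2.3,fy=2.3,interpolation=cv2.INTER_CUBIC))
im=cams.snapshot('scene')['pixels'];cv2.imwrite('pics/c9.png',cv2.resize(im[220:340,120:260,::-1],None,fx=5,fy=5,interpolation=cv2.INTER_CUBIC))
"
```

```text
[ 0.423535   -0.33981417  0.05150766] 0.0006299345445044529 [-0.53630815  0.49466587 -1.29049896]
```

View pics/c8.png

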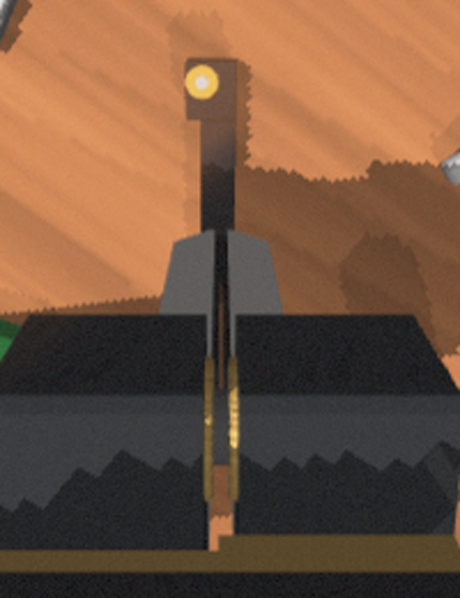

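View pics/c9.png

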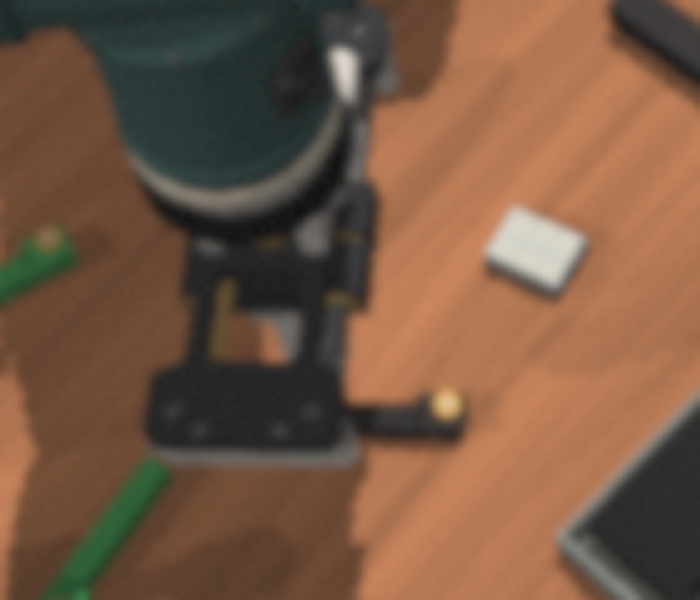

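The tool stayed put, so the jaws closed above it without force although TCP z read 10 mm. Either the fingertips or the reported height is off. I'll check the height by triangulating the case's top (known 12 mm) across the high and low wrist views.

Run:
```python
from h import *
a=cv2.imread("pics/w4.png");b=cv2.imread("pics/w5.png")
A=cv2.resize(a[95:165,165:230],None,fx=6,fy=6,interpolation=cv2.INTER_CUBIC);B=cv2.resize(b[85:175,105:190],None,fx=4.6,fy=4.6,interpolation=cv2.INTER_CUBIC)
h=max(A.shape[0],B.shape[0]);c=np.zeros((h,A.shape[1]+B.shape[1],3),np.uint8);c[:A.shape[0],:A.shape[1]]=A;c[:B.shape[0],A.shape[1]:]=B
cv2.imwrite("pics/c10.png",c);print(A.shape,B.shape)
for im,bx in ((a,(165,95,230,165)),(b,(105,85,190,175))):
    hsv=cv2.cvtColor(im,cv2.COLOR_BGR2HSV);m=((hsv[...,1]<60)&(hsv[...,2]>140)).astype(np.uint8)
    k=np.zeros_like(m);k[bx[1]:bx[3],bx[0]:bx[2]]=m[bx[1]:bx[3],bx[0]:bx[2]]
    cn=max(cv2.findContours(k,0,1)[0],key=cv2.contourArea);r=cv2.minAreaRect(cn);print(r,cv2.boxPoints(r).round(1).tolist())
```

```text
(420, 390, 3) (414, 391, 3)
((193.5, 129.0), (28.33745574951172, 38.85773468017578), 22.932100296020508) [[172.89999389648438, 141.39999389648438], [188.0, 105.5999984741211], [214.10000610351562, 116.5999984741211], [199.0, 152.39999389648438]]
((144.9429931640625, 128.80979919433594), (44.963157653808594, 63.8901481628418), 18.853158950805664) [[113.30000305175781, 151.8000030517578], [134.0, 91.30000305175781], [176.5, 105.80000305175781], [155.89999389648438, 166.3000030517578]]
```

View pics/c10.png

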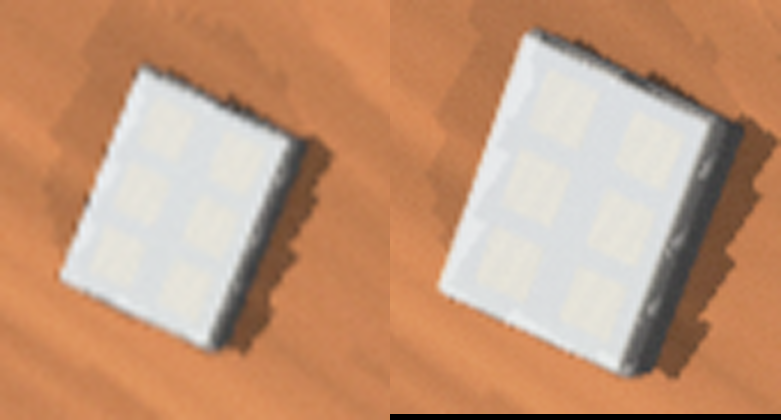

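Run:
```python
from h import *
s=cams.snapshot('wrist')
A=[[188.8,106],[213.7,118],[200.8,153],[175.3,141]];B=[[135.4,92],[176.1,110.7],[155.9,165.9],[115.9,148]]
oa=dict(tool_pos=np.array([.41911,-.34054,.12390]),ee_rot=[3.14051,0,.65565]);ob=dict(tool_pos=np.array([.42239,-.33871,.00963]),ee_rot=[-3.14148,0,.65877])
from scipy.optimize import least_squares
for p,q in zip(A,B):
    r=least_squares(lambda X:np.r_[proj(s,X,oa)[0]-p,proj(s,X,ob)[0]-q],[.43,-.23,.01]);print(r.x.round(4),r.fun.round(1))
for o,c in ((oa,A),(ob,B)):
  for z in (.0,.012):
    P=ray(s,c,z,o);print(z,[round(np.linalg.norm(P[i]-P[(i+1)%4])*1000,1) for i in range(4)])
```

```text
[ 0.4486 -0.2141  0.0124] [-0.   0.2  0.  -0.1]
[ 0.4545 -0.2391  0.013 ] [ 0.  -0.2 -0.   0.1]
[ 0.4204 -0.2482  0.0166] [-0.1 -0.5  0.1  0.3]
[ 0.4137 -0.2219  0.0133] [ 0.   0.1 -0.  -0.1]
0.0 [np.float64(26.7), np.float64(37.5), np.float64(28.0), np.float64(37.4)]
0.012 [np.float64(25.7), np.float64(36.1), np.float64(26.9), np.float64(36.0)]
0.0 [np.float64(27.2), np.float64(38.5), np.float64(27.8), np.float64(38.3)]
0.012 [np.float64(25.6), np.float64(36.3), np.float64(26.1), np.float64(36.0)]
```

Run:
```python
from h import *
s,o=snap('wrist','w7.png')
C=np.linalg.inv(s['tool_from_camera']);f=K(s)
for x in (.005,.008,.011,.015):
  for z in (-.02,-.01,-.002,.008):
    c=C[:3,:3]@[x,0,z]+C[:3,3];print(x,z,(s['cx']+f*c[0]/-c[2]).round(1),(s['cy']-f*c[1]/-c[2]).round(1), 'px per 12mm',round(.012*f/-c[2],1))
```

```text
0.005 -0.02 274.8 248.8 px per 12mm 19.7
0.005 -0.01 274.8 243.3 px per 12mm 18.7
0.005 -0.002 274.8 239.3 px per 12mm 18.0
0.005 0.008 274.9 234.8 px per 12mm 17.1
0.008 -0.02 274.8 244.1 px per 12mm 19.7
0.008 -0.01 274.8 238.9 px per 12mm 18.8
0.008 -0.002 274.8 235.1 px per 12mm 18.0
0.008 0.008 274.9 230.7 px per 12mm 17.2
0.011 -0.02 274.8 239.4 px per 12mm 19.8
0.011 -0.01 274.8 234.4 px per 12mm 18.8
0.011 -0.002 274.8 230.7 px per 12mm 18.1
0.011 0.008 274.9 226.5 px per 12mm 17.3
0.015 -0.02 274.8 233.1 px per 12mm 19.9
0.015 -0.01 274.8 228.4 px per 12mm 18.9
0.015 -0.002 274.8 224.9 px per 12mm 18.2
0.015 0.008 274.9 221.0 px per 12mm 17.3
```

Run:
```python
from h import *
im=cv2.imread("pics/w7.png");cv2.imwrite("pics/c11.png",cv2.resize(im[200:300,220:330],None,fx=7,fy=6,interpolation=cv2.INTER_CUBIC))
```

```text
(no output)
```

View pics/c11.png

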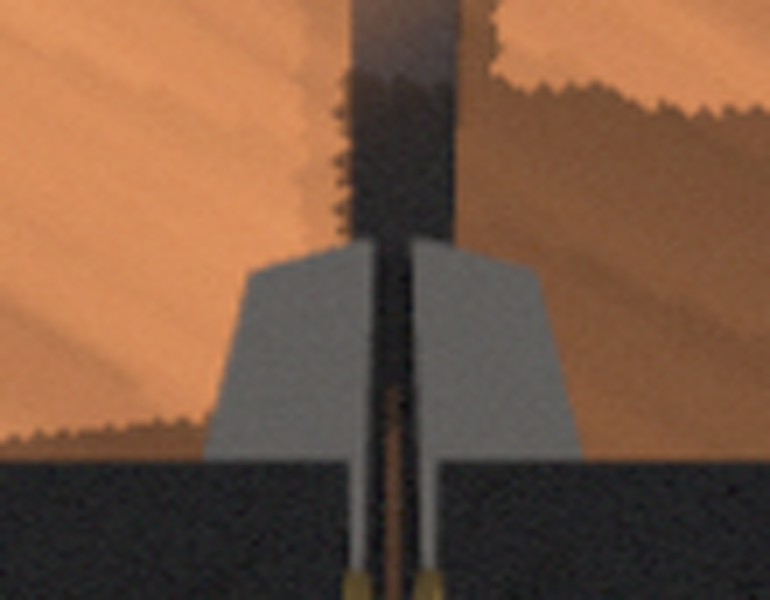

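The fingertips project at row 240, i.e. about 5–12 mm behind the TCP rather than 8 mm ahead. The jaws also shut with no force over a 12 mm bar. I'll probe down slowly with the jaws open around the tool, watching the force.

arm_command(plan=[0, 0, 0, 0, 0, 0, 0.6, 0, 0, 0, 0, 0, 0, 0.6, 0, 0.1, 2.5, 0, 0, 0, 0.6, 0, 0, 1.6, 0, 0, 0, 0.6, 0, 0, 0, 0, 0, 0, 0.6])

```text
time: 5.03
tool_pos: [0.4219, -0.3384, 0.0068]
ee_rot: [-3.137, 0.001, 0.659]
wrist_force: [0.4, -0.3, 0.3]
width: 0.0373
```

arm_command(plan=[0, 0, 0.3, 0, 0, 0, 0.6, 0, 0, 0, 0, 0, 0, 0.6])

```text
time: 5.28
tool_pos: [0.4234, -0.3398, 0.0063]
ee_rot: [3.14, -0.0, 0.659]
wrist_force: [0.3, 0.1, -0.4]
width: 0.0378
```

arm_command(plan=[0, 0, 0.2, 0, 0, 0, 0.6, 0, 0, 0, 0, 0, 0, 0.6])

```text
time: 5.52
tool_pos: [0.4231, -0.3396, 0.0039]
ee_rot: [3.141, 0.0, 0.659]
wrist_force: [-0.9, 0.3, 0.9]
width: 0.0375
```

arm_command(plan=[0, 0, 0.2, 0, 0, 0, 0.6, 0, 0, 0, 0, 0, 0, 0.6])

```text
time: 5.78
tool_pos: [0.4229, -0.3394, 0.0015]
ee_rot: [-3.141, 0.0, 0.659]
wrist_force: [-1.1, -0.3, 0.0]
width: 0.0376
```

arm_command(plan=[0, 0, 0.2, 0, 0, 0, 0.6, 0, 0, 0, 0, 0, 0, 0.6])

```text
time: 6.02
tool_pos: [0.4229, -0.3394, -0.0006]
ee_rot: [-3.141, 0.0, 0.659]
wrist_force: [0.2, -0.2, 0.1]
width: 0.0382
```

```bash
python3 -c "
from h import *
s,o=snap('wrist','w8.png');print(o['tool_pos'],o['width'],o['wrist_force'])
im=s['pixels'];cv2.imwrite('pics/c12.png',cv2.resize(im[140:320,180:380,::-1],None,fx=3,fy=3,interpolation=cv2.INTER_CUBIC))
im=cams.snapshot('scene')['pixels'];cv2.imwrite('pics/c13.png',cv2.resize(im[220:340,120:260,::-1],None,fx=5,fy=5,interpolation=cv2.INTER_CUBIC))
"
```

```text
[ 0.42289806 -0.33938158 -0.0005744 ] 0.03817933371248515 [ 0.1895775  -0.24253951  0.0838135 ]
```

View pics/c12.png

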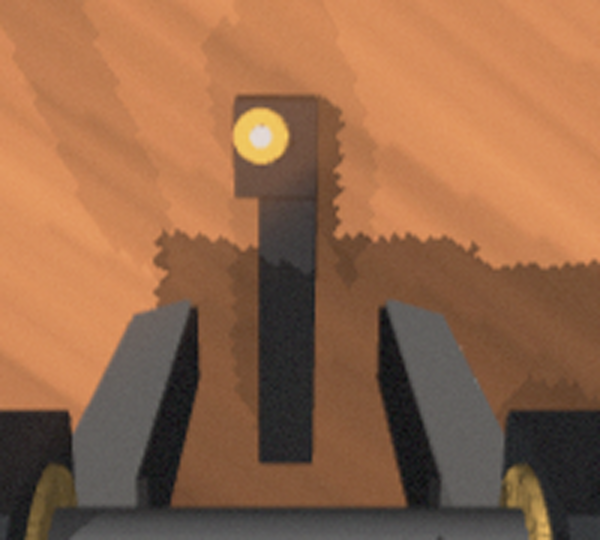

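View pics/c13.png

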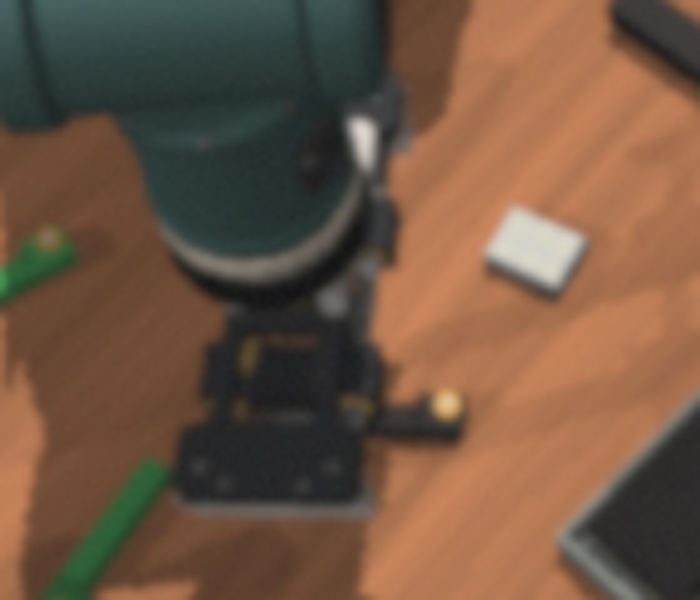

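arm_command(plan=[0, 0, 0.3, 0, 0, 0, 0.6, 0, 0, 0, 0, 0, 0, 0.6])

```text
time: 6.38
tool_pos: [0.4228, -0.3393, -0.0037]
ee_rot: [-3.141, 0.0, 0.659]
wrist_force: [0.0, 0.4, 0.2]
width: 0.0377
```

arm_command(plan=[0, 0, 0.2, 0, 0, 0, 0.6, 0, 0, 0, 0, 0, 0, 0.6])

```text
time: 6.62
tool_pos: [0.4229, -0.3394, -0.0055]
ee_rot: [-3.141, 0.0, 0.659]
wrist_force: [0.9, -0.4, -1.0]
width: 0.0377
```

arm_command(plan=[0, 0, 0.2, 0, 0, 0, 0.6, 0, 0, 0, 0, 0, 0, 0.6])

```text
time: 6.88
tool_pos: [0.4229, -0.3394, -0.0075]
ee_rot: [-3.141, 0.0, 0.659]
wrist_force: [0.1, 0.3, 0.7]
width: 0.0378
```

arm_command(plan=[0, 0, 0.1, 0, 0, 0, 1, 0, 0, 0, 0, 0, 0, 1, 0, 0, 0, 0, 0, 0, 1, 0, 0, 0, 0, 0, 0, 1])

```text
time: 7.38
tool_pos: [0.423, -0.3395, -0.0083]
ee_rot: [3.142, 0.0, 0.659]
wrist_force: [-1.0, -0.0, 0.2]
width: 0.0116
```

Gripped at 11.6 mm, which matches the 12 mm shank. So the fingertips really sit about 12 mm behind the reported TCP, not 8 mm ahead. I'll lift and look over the seats.

```bash
python3 -c "
from h import *
rows([.42,-.33,.10],.659,1,n=2)
rows([.46,-.19,.20],-.05,1,start=([.42,-.33,.10],.659))"
```

```text
0.17, -0.47, -5.41, 0.0, 0.0, -0.0, 1,
0.17, -0.47, -5.41, 0.0, 0.0, -0.0, 1,
2.35, -1.72, -2.00, 0.0, -0.0, 8.1, 1,
2.08, -2.04, -2.00, 0.0, -0.0, 8.1, 1,
1.77, -2.31, -2.00, 0.0, -0.0, 8.1, 1,
1.43, -2.54, -2.00, 0.0, -0.0, 8.1, 1,
1.05, -2.71, -2.00, 0.0, -0.0, 8.1, 1,
```

arm_command(plan=[0, 0, -2, 0, 0, 0, 1, 0.2, -0.5, -4.4, 0, 0, 0, 1, 0.2, -0.5, -4.4, 0, 0, 0, 1, 2.3, -1.7, -2, 0, 0, 8.1, 1, 2.1, -2, -2, 0, 0, 8.1, 1, 1.8, -2.3, -2, 0, 0, 8.1, 1, 1.4, -2.5, -2, 0, 0, 8.1, 1, 1, -2.7, -2, 0, 0, 8.1, 1])

```text
time: 8.38
tool_pos: [0.4597, -0.1894, 0.2]
ee_rot: [-3.141, 0.0, -0.053]
wrist_force: [1.0, -0.5, -0.9]
width: 0.0114
```

arm_command(plan=[0, 0, 0, 0, 0, 0, 1, 0, 0, 0, 0, 0, 0, 1])

```text
time: 8.62
tool_pos: [0.4593, -0.1908, 0.1989]
ee_rot: [3.141, 0.001, -0.047]
wrist_force: [0.3, -0.5, -1.3]
width: 0.0116
```

```bash
python3 -c "
from h import *
s,o=snap('wrist','w9.png');print(o['tool_pos'],o['ee_rot'],abs(o['qvel']).max(),o['width'])
"
```

```text
[ 0.45929204 -0.19075679  0.19885039] [ 3.14143369e+00  1.30149468e-03 -4.68648374e-02] 0.015055498819843511 0.011644749582675334
```

View pics/w9.png

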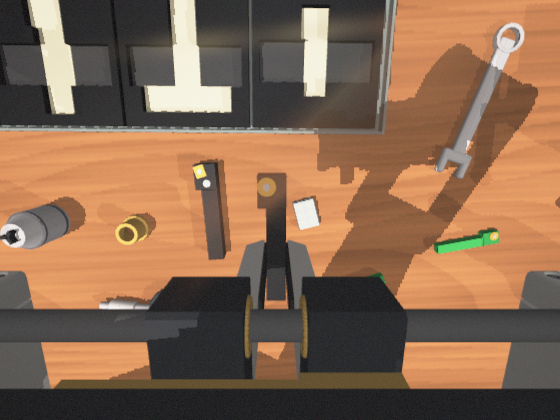

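```bash
cat >> h.py <<'E'
def crop(im,box,fx,fn):
    x0,y0,x1,y1=box; cv2.imwrite("pics/"+fn,cv2.resize(im[y0:y1,x0:x1,::-1],None,fx=fx,fy=fx,interpolation=cv2.INTER_CUBIC))
E
python3 - <<'E'
from h import *
s=cams.snapshot('wrist');im=s['pixels']
crop(im,(250,0,395,140),5,'c14.png'); crop(im,(120,0,255,140),5,'c15.png')
E
```

```text
(no output)
```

View pics/c14.png

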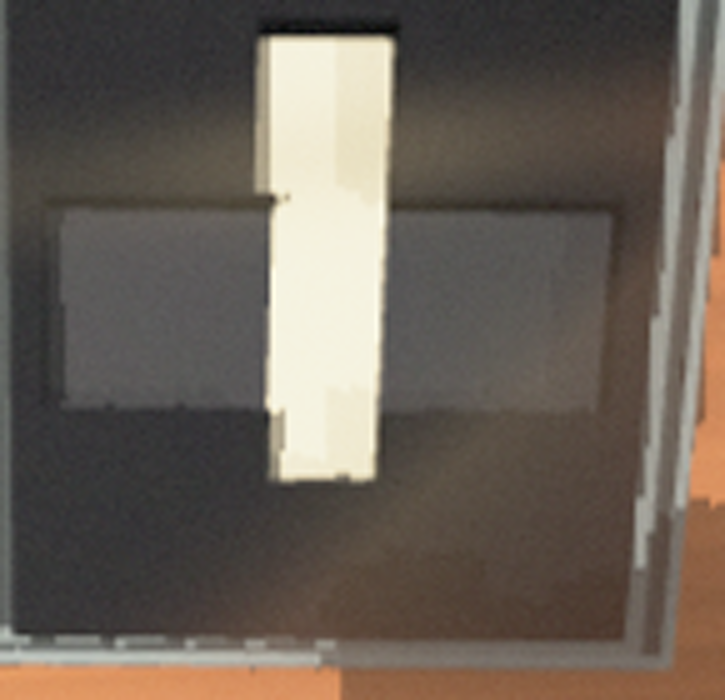

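View pics/c15.png

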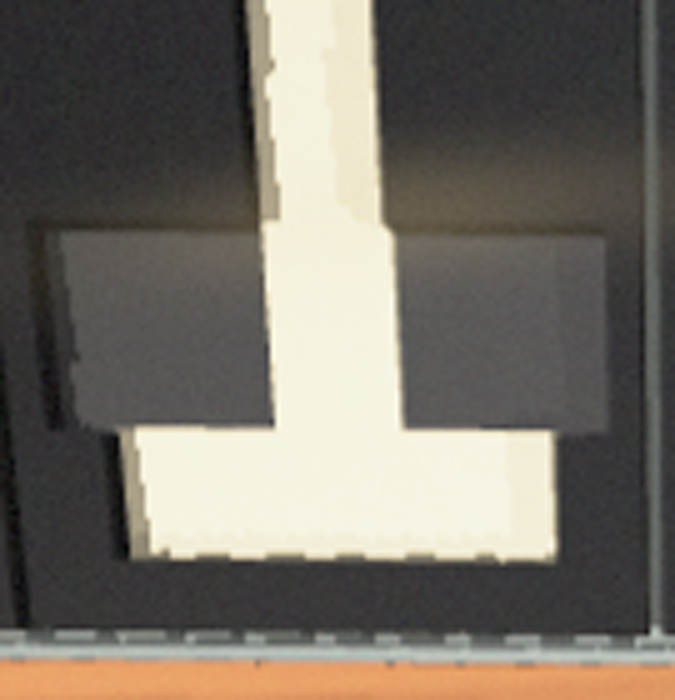

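Run:
```python
from h import *
s=cams.snapshot('wrist');o=robot.get_obs()
def g(uv,z): return (ray(s,uv,z,o)[0,:2]*1000).round(1)
print("SMALL bandL/R",g([303.6,62],.006),g([326.6,62],.006),"far",g([315.6,7.2],.006),"near",g([315,96],.016))
print(" trough far/near",g([315,41.5],.006),g([315,81.8],.016)," left/right floor R", g([262,62],.006),g([372,62],.006))
print("KEY band",g([174,66],.006),g([199.4,66],.006),"near",g([190,111.6],.016),"trough far/near",g([187,46.5],.006),g([187,86],.016))
print(" trough L/R",g([133,66],.006), g([241.3,66],.016))
# band tilt
a=g([174-1.2,46],.006);b=g([174+1,85],.006);print("key left edge dir",np.degrees(np.arctan2(a[1]-b[1],a[0]-b[0])))
a=g([120+0,126.5],.0);b=g([250,128.5],0);print('tray edge',a,b)
a=g([252,128],.016);b=g([383,131.5],0.016);print('tray edge',a,b, np.degrees(np.arctan2(a[0]-b[0],a[1]-b[1])))
```

```text
SMALL bandL/R [ 614.7 -231.7] [ 613.4 -258.5] far [ 670.3 -246.6] near [ 575.6 -243. ]
 trough far/near [ 635.6 -245.3] [ 591.  -243.3]  left/right floor R [ 617.1 -183.2] [ 610.8 -311.4]
KEY band [617.8 -80. ] [ 616.3 -109.7] near [565.4 -95.4] trough far/near [637.6 -97.7] [593.6 -95.2]
 trough L/R [620.1 -32. ] [ 611.8 -159.6]
key left edge dir -3.9687066626560616
tray edge [553.6  -2.1] [ 543.4 -163.5]
tray edge [ 543.3 -167.2] [ 531.7 -323.7] 4.2390918960282695
```

```bash
python3 -c "
from h import *
rows([.613,-.245,.06],-.052,1)"
```

```text
3.13, 0.93, 2.76, -0.0, 0.0, 0.0, 1,
3.13, 0.93, 2.76, -0.0, 0.0, 0.0, 1,
3.13, 0.93, 2.76, -0.0, 0.0, 0.0, 1,
3.13, 0.92, 2.76, -0.0, 0.0, 0.0, 1,
3.13, 0.92, 2.77, -0.0, 0.0, 0.0, 1,
```

arm_command(plan=[3.1, 0.9, 2.7, 0, 0, 0, 1, 3.1, 0.9, 2.7, 0, 0, 0, 1, 3.1, 0.9, 2.7, 0, 0, 0, 1, 3.2, 1.0, 2.8, 0, 0, 0.2, 1, 3.1, 0.9, 2.8, 0, 0, 0, 1, 0, 0, 0, 0, 0, 0, 1, 0, 0, 0, 0, 0, 0, 1])

```text
time: 9.65
tool_pos: [0.6127, -0.2444, 0.0624]
ee_rot: [-3.141, 0.001, -0.052]
wrist_force: [-0.4, -0.6, -0.3]
width: 0.0116
```

```bash
python3 -c "
from h import *
s,o=snap('wrist','w10.png');print(o['tool_pos'],o['ee_rot'],o['width'])
crop(s['pixels'],(180,100,380,320),3,'c16.png')
"
```

```text
[ 0.61265669 -0.24444944  0.06238045] [-3.14128377e+00  1.18719221e-03 -5.21708729e-02] 0.011557907815136364
```

View pics/c16.png

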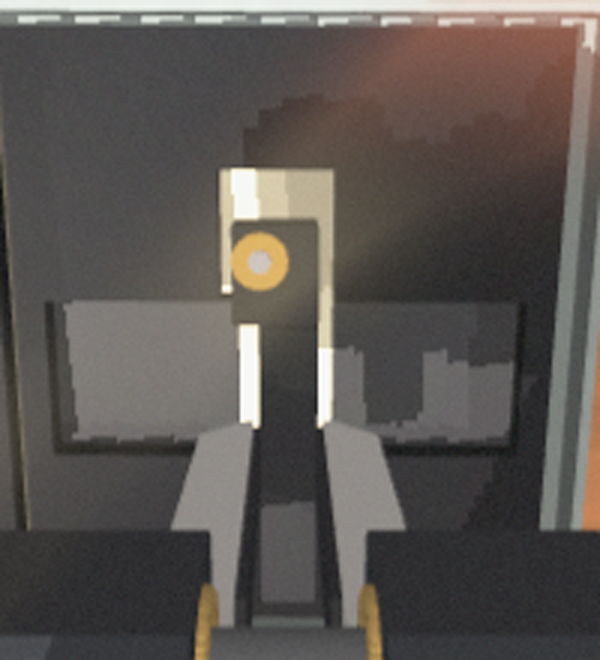

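arm_command(plan=[0, 0, 3, 0, 0, 0, 1, 0, 0, 2, 0, 0, 0, 1, 0, 0, 0.8, 0, 0, 0, 1, 0, 0, 0.4, 0, 0, 0, 1, 0, 0, 0, 0, 0, 0, 1])

```text
time: 10.32
tool_pos: [0.6137, -0.2442, 0.0013]
ee_rot: [3.141, -0.001, -0.052]
wrist_force: [-0.3, 0.3, -0.5]
width: 0.0114
```

Bottom of the tool should be about 3 mm above the floor. I'll go down 2 mm more and release.

arm_command(plan=[0, 0, 0.25, 0, 0, 0, 1, 0, 0, 0, 0, 0, 0, 1, 0, 0, 0, 0, 0, 0, 0.8, 0, 0, 0, 0, 0, 0, 0.6, 0, 0, 0, 0, 0, 0, 0.6])

```text
time: 10.95
tool_pos: [0.6135, -0.2441, -0.0015]
ee_rot: [3.141, -0.001, -0.052]
wrist_force: [-0.4, -0.2, 0.1]
width: 0.0352
```

arm_command(plan=[0, 0, -2, 0, 0, 0, 0.6, 0, 0, -4, 0, 0, 0, 0.5, 0, 0, -4, 0, 0, 0, 0.4, 0, 0, 0, 0, 0, 0, 0.4])

```text
time: 11.45
tool_pos: [0.6165, -0.2456, 0.1054]
ee_rot: [3.137, -0.011, -0.052]
wrist_force: [-0.2, -0.7, -1.1]
width: 0.0561
```

```bash
python3 -c "
from h import *
s,o=snap('wrist','w11.png');print(o['tool_pos'],o['ee_rot'],o['width'])
"
```

```text
[ 0.61650146 -0.24557883  0.10535126] [ 3.13672606 -0.01099542 -0.0515089 ] 0.05606100953770773
```

View pics/w11.png

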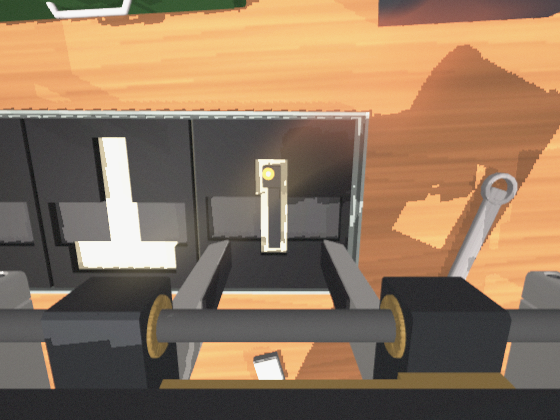

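Small tool is home in its cut-out, head at (270,173). Big tool next.

```bash
python3 -c "
from h import *
rows([.423,-.114,.12],.045,0.4)"
```

```text
-3.97, -2.41, -0.39, 0.0, -0.1, -1.1, 0.4,
-3.92, -2.49, -0.38, 0.0, -0.1, -1.1, 0.4,
-3.87, -2.57, -0.38, 0.0, -0.1, -1.1, 0.4,
-3.82, -2.64, -0.37, 0.0, -0.1, -1.1, 0.4,
-3.77, -2.71, -0.37, 0.0, -0.1, -1.1, 0.4,
```

arm_command(plan=[-4, -2.4, -0.4, 0, 0, -1.1, 0.4, -3.9, -2.5, -0.4, 0, 0, -1.1, 0.4, -3.9, -2.6, -0.4, 0, 0, -1.1, 0.4, -3.8, -2.6, -0.4, 0, 0, -1.1, 0.4, -3.8, -2.7, -0.4, 0, 0, -1.1, 0.4, 0, 0, 0, 0, 0, 0, 0.4, 0, 0, 0, 0, 0, 0, 0.4])

```text
time: 12.38
tool_pos: [0.421, -0.1136, 0.1176]
ee_rot: [3.141, 0.0, 0.044]
wrist_force: [0.7, -0.5, -0.3]
width: 0.0564
```

```bash
python3 -c "
from h import *
s,o=snap('wrist','w12.png');print(o['tool_pos'],o['ee_rot'],o['width'])
crop(s['pixels'],(180,80,380,290),3,'c17.png')
"
```

```text
[ 0.42102966 -0.11358558  0.1175846 ] [3.14149965e+00 4.03838987e-04 4.43497968e-02] 0.05635802328053714
```

View pics/c17.png

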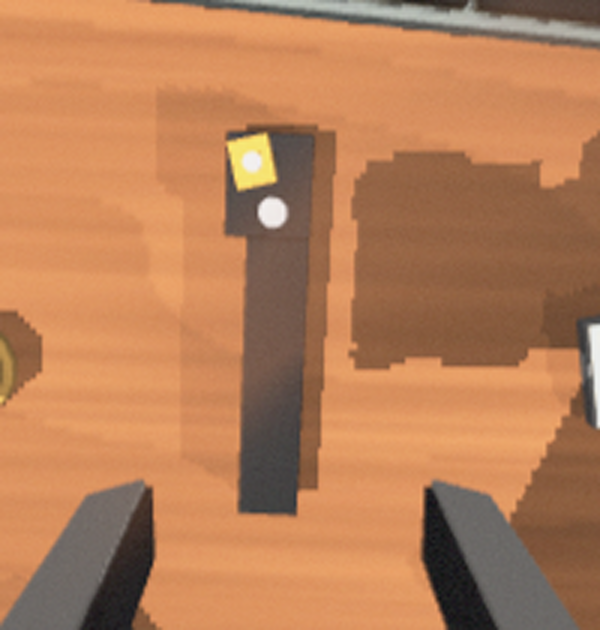

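```bash
cat >> h.py <<'E'
def tl(s,o,uv,z):
    P=ray(s,uv,z,o); R=Rn.from_euler('xyz',o['ee_rot']).as_matrix(); return ((P-o['tool_pos'])@R*1000).round(1)[:,:2]
E
python3 -c "
from h import *
s=cams.snapshot('wrist');o=robot.get_obs()
q=lambda x,y:[180+x/3,80+y/3]
P=tl(s,o,[q(240,514),q(297,514),q(248,240),q(308,240),q(228,131),q(315,131)],.02);print(P)
t=(P[0]+P[1])/2;h=(P[2]+P[3])/2;print(t,h,np.degrees(np.arctan2(*(h-t)[::-1])))
d=(h-t)/np.linalg.norm(h-t);print('point',t+46.5*d)
"
```

```text
[[-41.1 -15.5]
 [-41.1   4. ]
 [ 51.1 -11.8]
 [ 51.1   7.2]
 [ 84.2 -17.6]
 [ 84.3   9.2]]
[-41.1   -5.75] [51.1 -2.3] 2.1429312394728672
point [ 5.36748052 -4.01124937]
```

arm_command(plan=[0.5, -0.5, 4, 0, 0, 2.1, 0.4, 0, 0, 4, 0, 0, 0, 0.4, 0, 0, 3, 0, 0, 0, 0.4, 0, 0, 0.8, 0, 0, 0, 0.4, 0, 0, 0.5, 0, 0, 0, 0.4, 0, 0, 0, 0, 0, 0, 0.4])

```text
time: 13.22
tool_pos: [0.4267, -0.1087, -0.004]
ee_rot: [3.141, -0.001, 0.008]
wrist_force: [0.8, -1.4, 0.5]
width: 0.0561
```

arm_command(plan=[0, 0, 0, 0, 0, 0, 1, 0, 0, 0, 0, 0, 0, 1, 0, 0, 0, 0, 0, 0, 1, 0, 0, 0, 0, 0, 0, 1, 0, 0, 0, 0, 0, 0, 1])

```text
time: 13.85
tool_pos: [0.4258, -0.1082, -0.0046]
ee_rot: [3.142, -0.0, 0.008]
wrist_force: [0.5, 0.6, 0.9]
width: 0.0198
```

```bash
python3 -c "
from h import *
rows([.426,-.108,.10],.008,1,n=2)
rows([.46,.13,.22],-.05,1,start=([.426,-.108,.10],.008))"
```

```text
0.01, -0.01, -5.23, 0.0, -0.0, -0.0, 1,
0.01, -0.01, -5.23, 0.0, -0.0, -0.0, 1,
0.60, -3.96, -2.00, -0.0, -0.0, 0.6, 1,
0.56, -3.97, -2.00, -0.0, -0.0, 0.6, 1,
0.52, -3.97, -2.00, -0.0, -0.0, 0.6, 1,
0.48, -3.98, -2.00, -0.0, -0.0, 0.6, 1,
0.44, -3.98, -2.00, -0.0, -0.0, 0.6, 1,
0.41, -3.99, -2.00, -0.0, -0.0, 0.6, 1,
```

arm_command(plan=[0, 0, -5.2, 0, 0, 0, 1, 0, 0, -5.2, 0, 0, 0, 1, 0.6, -4, -2, 0, 0, 0.6, 1, 0.6, -4, -2, 0, 0, 0.6, 1, 0.5, -4, -2, 0, 0, 0.6, 1, 0.5, -4, -2, 0, 0, 0.6, 1, 0.4, -4, -2, 0, 0, 0.6, 1, 0.4, -4, -2, 0, 0, 0.6, 1])

```text
time: 14.85
tool_pos: [0.4594, 0.1324, 0.2182]
ee_rot: [3.141, 0.003, -0.055]
wrist_force: [0.6, 0.4, -4.2]
width: 0.0195
```

arm_command(plan=[0, 0, 0, 0, 0, 0, 1, 0, 0, 0, 0, 0, 0, 1])

```text
time: 15.1
tool_pos: [0.4594, 0.1308, 0.2176]
ee_rot: [3.14, 0.003, -0.055]
wrist_force: [0.3, -0.3, -3.7]
width: 0.0197
```

```bash
python3 -c "
from h import *
s,o=snap('wrist','w13.png');print(o['tool_pos'],o['ee_rot'],o['width'])
"
```

```text
[0.45936031 0.13076905 0.21757768] [ 3.14010892e+00  3.02367159e-03 -5.48257458e-02] 0.019691216050348858
```

View pics/w13.png

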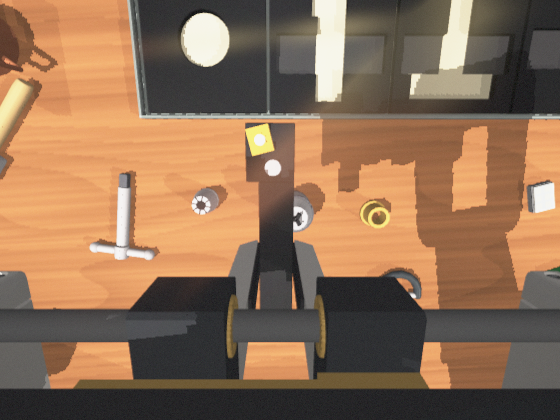

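Run:
```python
from h import *
s=cams.snapshot('wrist');im=s['pixels']
crop(im,(270,0,400,125),6,'c18.png'); crop(im,(140,0,270,125),4,'c19.png'); crop(im,(80,160,230,270),5,'c20.png')
hsv=cv2.cvtColor(im,cv2.COLOR_RGB2HSV);m=((hsv[...,2]>120)).astype(np.uint8);m[:, :172]=0;m[:,236:]=0;m[75:]=0
cn=max(cv2.findContours(m,0,1)[0],key=cv2.contourArea);print(cv2.minAreaRect(cn),cv2.minEnclosingCircle(cn))
```

```text
((204.39999389648438, 39.29999542236328), (49.64775466918945, 52.810035705566406), 18.43494987487793) ((204.46072387695312, 39.26435089111328), 27.303550720214844)
```

View pics/c18.png

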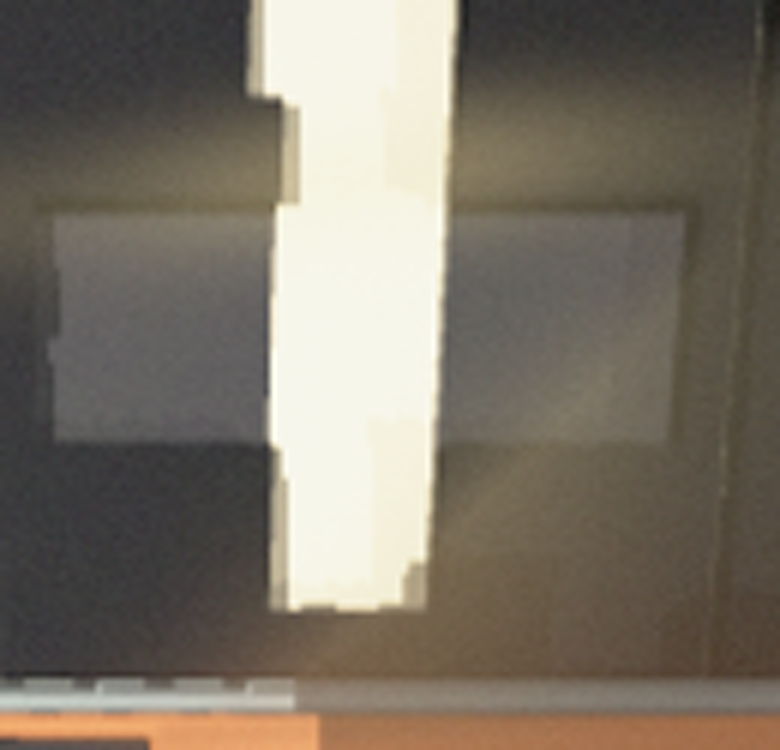

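View pics/c19.png

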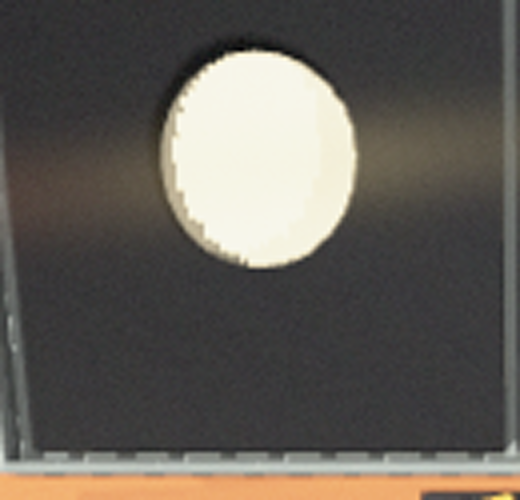

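View pics/c20.png

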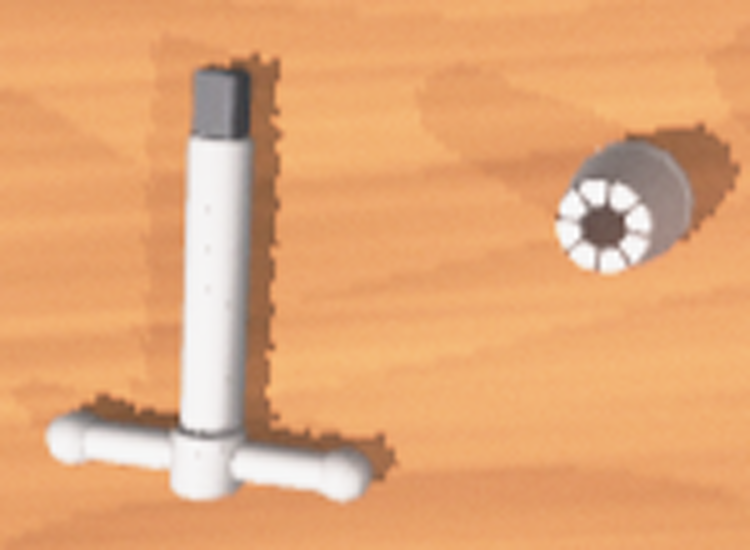

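Run:
```python
from h import *
s=cams.snapshot('wrist');o=robot.get_obs()
def g(uv,z): return (ray(s,uv,z,o)[0,:2]*1000).round(1)
q=lambda x,y:[270+x/6,y/6]
print("BIG band",g(q(271,325),.006),g(q(441,325),.006),"near",g(q(350,608),.016),"trough far/near",g(q(360,210),.006),g(q(360,440),.016),"L/R",g(q(53,325),.006),g(q(683,325),.006))
a=g(q(55,211),.006);b=g(q(685,211),.006);print("far trough dir",np.degrees(np.arctan2(b[0]-a[0],a[1]-b[1])))
a=g(q(275,210),.006);b=g(q(268,440),.006);c=g(q(446,210),.006);d=g(q(434,440),.006)
print(a,b,c,d,np.degrees(np.arctan2(a[1]-b[1],a[0]-b[0])),np.degrees(np.arctan2(c[1]-d[1],c[0]-d[0])))
r=lambda x,y:[140+x/4,y/4]
print("ROUND L/R",g(r(172,158),.006),g(r(357,158),.016),"far/near",g(r(255,50),.006),g(r(262,268),.016))
k=lambda x,y:[80+x/5,160+y/5]
print("KEY sq end",g(k(222,70),.016),g(k(222,70),.012),"shaft top-mid",g(k(220,140),.012),"shaft low",g(k(212,425),.012),"bar outer",g(k(203,497),.008),"bar ends",g(k(47,438),.008),g(k(372,475),.008))
```

```text
BIG band [627.   71.7] [625.1  37.2] near [570.9  58.1] trough far/near [647.   53.4] [602.6  55.7] L/R [629.5 115.9] [622.3 -11.9]
far trough dir -3.177313615143739
[647.9  70.4] [605.5  72.8] [646.   36.2] [603.6  38.7] -3.23970029610212 -3.3743821039313957
ROUND L/R [652.  230.4] [646.  173.5] far/near [679.2 202.2] [618.  204.8]
KEY sq end [496.5 324.6] [496.2 326.6] shaft top-mid [477.8 330.4] shaft low [398.4 346.9] bar outer [375.7 355.6] bar ends [395.9 396.3] [379.6 306.5]
```

```bash
python3 -c "
from h import *
rows([.625,.055,.075],-.056,1)"
```

```text
3.40, 1.31, 2.85, 0.0, 0.0, -0.0, 1,
3.40, 1.31, 2.85, 0.0, 0.0, -0.0, 1,
3.39, 1.31, 2.85, 0.0, 0.0, -0.0, 1,
3.39, 1.31, 2.85, 0.0, 0.0, -0.0, 1,
3.39, 1.31, 2.85, 0.0, 0.0, -0.0, 1,
```

arm_command(plan=[3.4, 1.3, 2.8, 0, 0, 0, 1, 3.4, 1.3, 2.8, 0, 0, 0, 1, 3.4, 1.3, 2.8, 0, 0, 0, 1, 3.4, 1.3, 2.8, 0, 0, 0, 1, 3.4, 1.3, 2.8, 0, 0, 0, 1, 0, 0, 0, 0, 0, 0, 1, 0, 0, 0, 0, 0, 0, 1])

```text
time: 16.12
tool_pos: [0.6257, 0.0563, 0.0787]
ee_rot: [-3.141, 0.002, -0.056]
wrist_force: [-0.1, 0.6, -4.0]
width: 0.0195
```

```bash
python3 -c "
from h import *
s,o=snap('wrist','w14.png');print(o['tool_pos'],o['ee_rot'],o['width'])
crop(s['pixels'],(180,60,380,280),2.7,'c21.png')
"
```

```text
[0.62574643 0.05633728 0.07868726] [-3.14143615e+00  1.59094291e-03 -5.63226816e-02] 0.019544095595477824
```

View pics/c21.png

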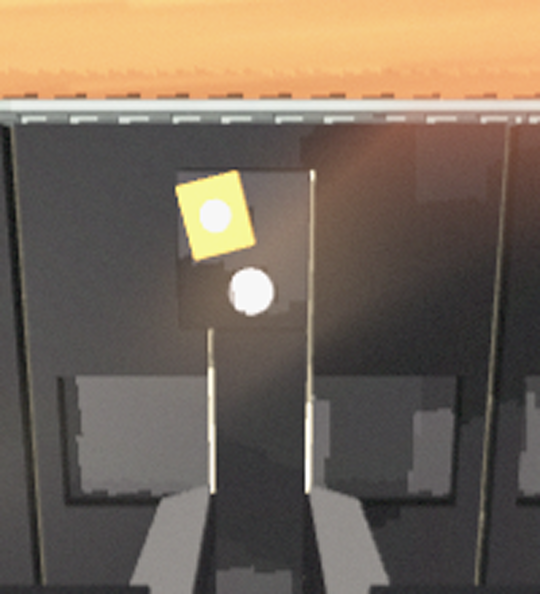

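arm_command(plan=[-0.1, 0.1, 3.5, 0, 0, 0, 1, 0, 0, 2.5, 0, 0, 0, 1, 0, 0, 1, 0, 0, 0, 1, 0, 0, 0.3, 0, 0, 0, 1, 0, 0, 0, 0, 0, 0, 1, 0, 0, 0, 0, 0, 0, 1])

```text
time: 16.92
tool_pos: [0.6264, 0.0561, 0.0078]
ee_rot: [-3.142, -0.003, -0.055]
wrist_force: [0.9, 0.1, -4.2]
width: 0.0194
```

arm_command(plan=[-0.1, 0.1, 0.4, 0, 0, 0, 1, 0, 0, 0, 0, 0, 0, 1])

```text
time: 17.18
tool_pos: [0.6239, 0.055, 0.0018]
ee_rot: [3.141, 0.001, -0.055]
wrist_force: [-1.1, -0.2, -3.5]
width: 0.0196
```

arm_command(plan=[0, 0, 0, 0, 0, 0, 0.8, 0, 0, 0, 0, 0, 0, 0.6, 0, 0, 0, 0, 0, 0, 0.5, 0, 0, 0, 0, 0, 0, 0.5, 0, 0, -3, 0, 0, 0, 0.5, 0, 0, -4, 0, 0, 0, 0.5, 0, 0, -4, 0, 0, 0, 0.5, 0, 0, 0, 0, 0, 0, 0.5])

```text
time: 18.18
tool_pos: [0.6273, 0.0551, 0.1176]
ee_rot: [-3.141, -0.01, -0.055]
wrist_force: [0.4, 0.8, -0.1]
width: 0.047
```

```bash
python3 -c "
from h import *
s,o=snap('wrist','w15.png');print(o['tool_pos'],o['ee_rot'],o['width'],o['wrist_force'])
"
```

```text
[0.62727067 0.05513624 0.11757216] [-3.14116413 -0.0101401  -0.05499142] 0.04698443117324086 [ 0.39470641  0.81624607 -0.09792627]
```

View pics/w15.png

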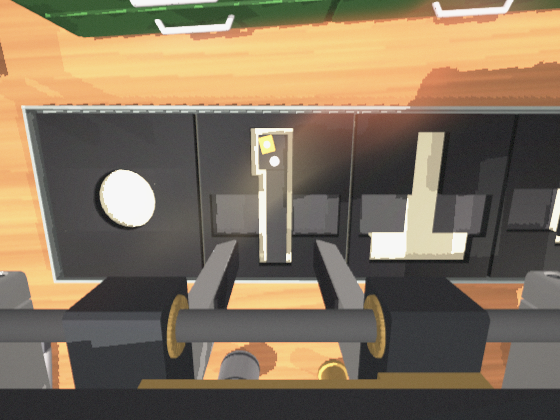

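Big tool is home at (272,195). Now the chuck key.

```bash
python3 -c "
from h import *
rows([.420,.342,.12],-.204,0.4)"
```

```text
-2.76, -3.44, -0.08, -0.0, -0.0, 1.1, 0.4,
-2.83, -3.39, -0.08, -0.0, -0.0, 1.1, 0.4,
-2.89, -3.33, -0.08, -0.0, -0.0, 1.1, 0.4,
-2.95, -3.28, -0.08, -0.0, -0.0, 1.1, 0.4,
-3.01, -3.22, -0.08, -0.0, -0.0, 1.1, 0.4,
-3.07, -3.17, -0.07, -0.0, -0.0, 1.1, 0.4,
-3.13, -3.11, -0.07, -0.0, -0.0, 1.1, 0.4,
-3.19, -3.05, -0.07, -0.0, -0.0, 1.1, 0.4,
```

arm_command(plan=[-2.8, -3.4, -0.1, 0, 0, 1.1, 0.4, -2.8, -3.4, -0.1, 0, 0, 1.1, 0.4, -2.9, -3.3, -0.1, 0, 0, 1.1, 0.4, -3, -3.3, -0.1, 0, 0, 1.1, 0.4, -3, -3.2, 0, 0, 0, 1.1, 0.4, -3.1, -3.2, 0, 0, 0, 1.1, 0.4, -3.1, -3.1, 0, 0, 0, 1.1, 0.4, -3.2, -3.1, 0, 0, 0, 1.1, 0.4])

```text
time: 19.23
tool_pos: [0.4166, 0.3429, 0.1137]
ee_rot: [3.139, 0.003, -0.209]
wrist_force: [0.3, 0.1, 0.6]
width: 0.0564
```

arm_command(plan=[0, 0, 0, 0, 0, 0, 0.4, 0, 0, 0, 0, 0, 0, 0.4])

```text
time: 19.48
tool_pos: [0.4182, 0.3417, 0.1146]
ee_rot: [3.139, 0.001, -0.208]
wrist_force: [0.2, 0.5, -0.5]
width: 0.0565
```

```bash
python3 -c "
from h import *
s,o=snap('wrist','w16.png');print(o['tool_pos'],o['ee_rot'],o['width'],o['joint_positions'])
crop(s['pixels'],(180,80,380,290),2.8,'c22.png')
"
```

```text
[0.41817311 0.34172208 0.11456548] [ 3.13911604e+00  1.30718866e-03 -2.08336041e-01] 0.05650683736247866 [ 5.80684297e-01  9.46977811e-02  1.51404624e+00 -8.17722096e-04
  1.53552717e+00  2.35984498e+00]
```

View pics/c22.png

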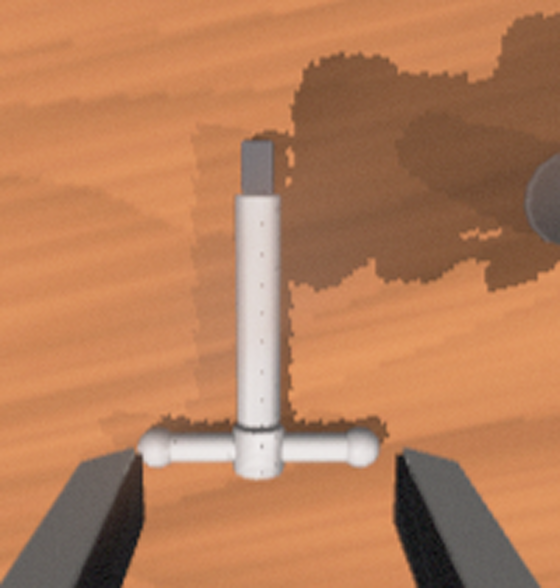

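```bash
python3 -c "
from h import *
s=cams.snapshot('wrist');o=robot.get_obs()
q=lambda x,y:[180+x/2.8,80+y/2.8]
print(tl(s,o,[q(257,140),q(258,477),q(257.5,197),q(257.5,425),q(138,447),q(380,447)],.010))
"
```

```text
[[ 79.   -3.2]
 [-42.7  -3.2]
 [ 60.   -3.1]
 [-22.3  -3.3]
 [-30.9 -47.7]
 [-30.9  42.2]]
```

arm_command(plan=[0.2, -0.4, 4, 0, 0, 0, 0.4, 0, 0, 4, 0, 0, 0, 0.4, 0, 0, 3, 0, 0, 0, 0.4, 0, 0, 0.8, 0, 0, 0, 0.4, 0, 0, 0, 0, 0, 0, 0.4])

```text
time: 20.2
tool_pos: [0.4219, 0.3454, -0.0018]
ee_rot: [3.141, 0.0, -0.21]
wrist_force: [0.5, 0.3, -0.8]
width: 0.0565
```

arm_command(plan=[0, 0, 0.3, 0, 0, 0, 0.4, 0, 0, 0, 0, 0, 0, 0.4, 0, 0, 0, 0, 0, 0, 0.4])

```text
time: 20.58
tool_pos: [0.4218, 0.3464, -0.004]
ee_rot: [-3.141, -0.001, -0.208]
wrist_force: [0.4, 0.1, 0.7]
width: 0.0567
```

arm_command(plan=[0, 0, 0.5, 0, 0, 0, 0.4, 0, 0, 0, 0, 0, 0, 0.4])

```text
time: 20.82
tool_pos: [0.4209, 0.3458, -0.0105]
ee_rot: [3.141, 0.001, -0.208]
wrist_force: [0.2, 0.4, -0.2]
width: 0.0564
```

```bash
python3 -c "
from h import *
s,o=snap('wrist','w17.png');print(o['tool_pos'],o['ee_rot'],o['width'],o['wrist_force'])
crop(s['pixels'],(140,80,420,310),2.5,'c23.png')
"
```

```text
[ 0.42088028  0.345783   -0.01046189] [ 3.14064892e+00  7.84954487e-04 -2.08466176e-01] 0.05644444745905863 [ 0.19708614  0.36041564 -0.206018  ]
```

View pics/c23.png

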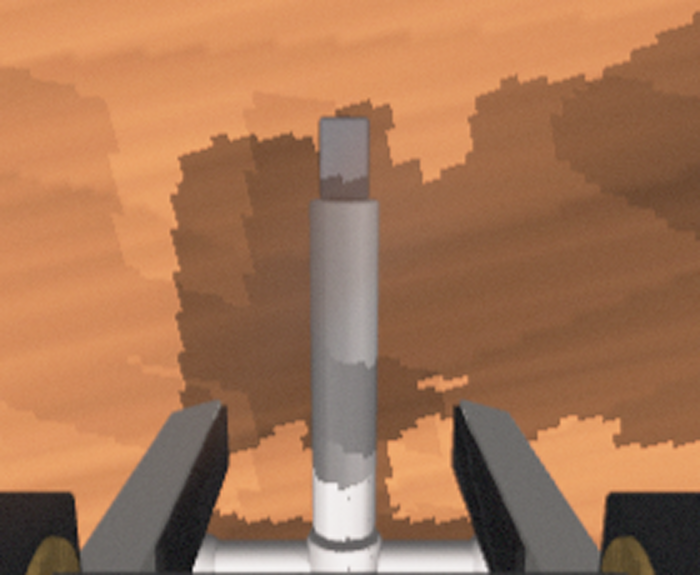

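arm_command(plan=[0, 0, 0, 0, 0, 0, 1, 0, 0, 0, 0, 0, 0, 1, 0, 0, 0, 0, 0, 0, 1, 0, 0, 0, 0, 0, 0, 1, 0, 0, 0, 0, 0, 0, 1])

```text
time: 21.5
tool_pos: [0.4213, 0.3457, -0.0098]
ee_rot: [3.141, -0.0, -0.209]
wrist_force: [-0.1, -0.6, -0.3]
width: 0.0159
```

```bash
python3 -c "
from h import *
s,o=snap('wrist','w17b.png');print(o['tool_pos'],o['width'])
print(tl(s,o,[[140+345/2.5,126.8]],.010))
P=o['tool_pos']
rows([P[0],P[1],.10],-.208,1,n=3)
rows([.53,.10,.14],-.056,1,start=([P[0],P[1],.10],-.208))
rows([.616,-.095,.08],-.056,1,start=([.53,.10,.14],-.056))"
```

```text
[ 0.42131973  0.34571575 -0.00984835] 0.01586973911039914
[[77.   1.7]]
-0.00, 0.00, -3.66, 0.0, 0.0, -0.0, 1,
-0.00, 0.00, -3.66, 0.0, 0.0, -0.0, 1,
0.00, 0.00, -3.66, 0.0, 0.0, -0.0, 1,
2.62, 3.63, -0.67, -0.0, 0.0, -1.5, 1,
2.53, 3.70, -0.67, -0.0, 0.0, -1.5, 1,
2.43, 3.76, -0.67, -0.0, 0.0, -1.5, 1,
2.33, 3.82, -0.67, -0.0, 0.0, -1.5, 1,
2.24, 3.88, -0.67, -0.0, 0.0, -1.5, 1,
2.14, 3.93, -0.67, -0.0, 0.0, -1.5, 1,
1.94, 3.80, 1.20, 0.0, 0.0, 0.0, 1,
1.94, 3.80, 1.20, 0.0, 0.0, 0.0, 1,
1.94, 3.80, 1.20, 0.0, 0.0, 0.0, 1,
1.94, 3.80, 1.20, 0.0, 0.0, 0.0, 1,
1.94, 3.80, 1.20, 0.0, 0.0, 0.0, 1,
```

arm_command(plan=[0, 0, -2.5, 0, 0, 0, 1, 0, 0, -4.2, 0, 0, 0, 1, 0, 0, -4.3, 0, 0, 0, 1, 2.6, 3.6, -0.7, 0, 0, -1.5, 1, 2.5, 3.7, -0.7, 0, 0, -1.5, 1, 2.4, 3.8, -0.7, 0, 0, -1.5, 1, 2.3, 3.8, -0.7, 0, 0, -1.5, 1, 2.2, 3.9, -0.7, 0, 0, -1.5, 1])

```text
time: 22.55
tool_pos: [0.5108, 0.1402, 0.1347]
ee_rot: [-3.142, 0.001, -0.077]
wrist_force: [0.7, -0.5, -2.5]
width: 0.0155
```

arm_command(plan=[2.1, 3.9, -0.7, 0, 0, -1.5, 1, 1.9, 3.8, 1.2, 0, 0, 0, 1, 1.9, 3.8, 1.2, 0, 0, 0, 1, 1.9, 3.8, 1.2, 0, 0, 0, 1, 2, 3.8, 1.2, 0, 0, 0, 1, 2, 3.8, 1.2, 0, 0, 0, 1, 0, 0, 0, 0, 0, 0, 1, 0, 0, 0, 0, 0, 0, 1])

```text
time: 23.55
tool_pos: [0.6152, -0.0933, 0.0815]
ee_rot: [-3.141, 0.001, -0.052]
wrist_force: [0.4, 0.8, -2.1]
width: 0.0159
```

```bash
python3 -c "
from h import *
s,o=snap('wrist','w18.png');print(o['tool_pos'],o['ee_rot'],o['width'],o['wrist_force'])
"
```

```text
[ 0.61523919 -0.09326218  0.0814796 ] [-3.14058526e+00  1.43069129e-03 -5.18061688e-02] 0.015866272923515858 [ 0.37683803  0.79038774 -2.14615489]
```

View pics/w18.png

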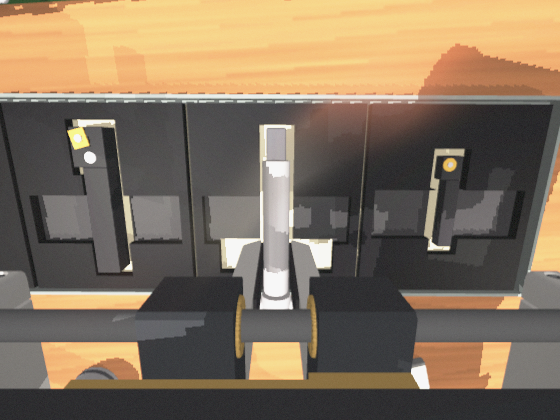

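arm_command(plan=[0, 0.1, 3.5, 0, 0, 0.2, 1, 0, 0, 3, 0, 0, 0, 1, 0, 0, 1, 0, 0, 0, 1, 0, 0, 0.4, 0, 0, 0, 1, 0, 0, 0, 0, 0, 0, 1, 0, 0, 0, 0, 0, 0, 1])

```text
time: 24.35
tool_pos: [0.6167, -0.0949, 0.0048]
ee_rot: [3.141, -0.003, -0.055]
wrist_force: [0.1, -0.3, -1.7]
width: 0.0156
```

arm_command(plan=[-0.1, 0, 0.5, 0, 0, 0, 1, 0, 0, 0, 0, 0, 0, 1])

```text
time: 24.6
tool_pos: [0.6142, -0.0947, -0.0022]
ee_rot: [-3.142, 0.001, -0.055]
wrist_force: [0.3, -0.1, -2.5]
width: 0.0157
```

arm_command(plan=[0, 0, 0.1, 0, 0, 0, 1, 0, 0, 0, 0, 0, 0, 0.8, 0, 0, 0, 0, 0, 0, 0.6, 0, 0, 0, 0, 0, 0, 0.5, 0, 0, -3, 0, 0, 0, 0.5, 0, 0, -4, 0, 0, 0, 0.5, 0, 0, -4, 0, 0, 0, 0.4, 0, 0, 0, 0, 0, 0, 0.3])

```text
time: 25.6
tool_pos: [0.6176, -0.0954, 0.1124]
ee_rot: [3.14, -0.01, -0.055]
wrist_force: [0.2, 0.4, 0.5]
width: 0.063
```

```bash
python3 -c "
from h import *
s,o=snap('wrist','w19.png');print(o['tool_pos'],o['ee_rot'],o['width'],o['wrist_force'])
s,o=snap('top','t19.png')
"
```

```text
[ 0.61759242 -0.09539305  0.11238714] [ 3.13969948 -0.0096705  -0.05502146] 0.06299663523893663 [0.16822582 0.3905755  0.47847674]
```

View pics/w19.png

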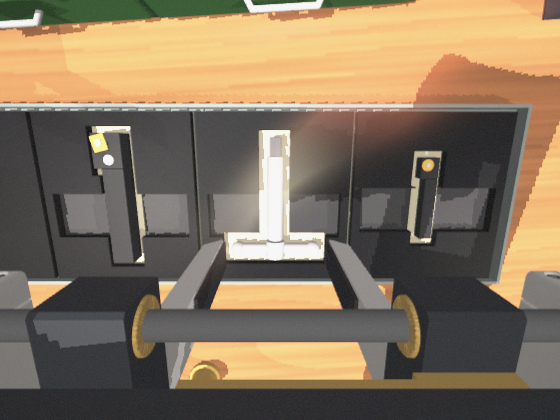

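View pics/t19.png

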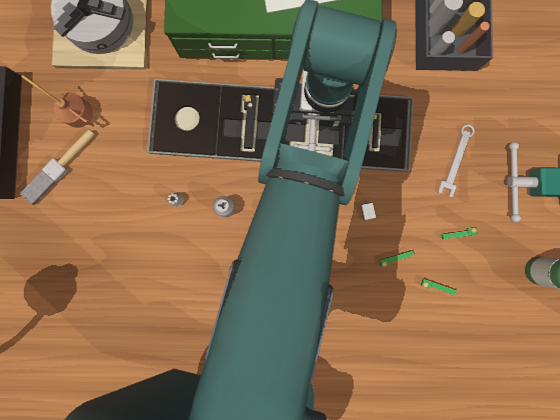

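Key is home (275,200). Last is the drill chuck at top px (224,206). It's the wide, jawed one, while the collet at (176,199) is smaller with a slotted ring.

```bash
python3 -c "
from h import *
t=cams.snapshot('top');crop(t['pixels'],(160,180,300,240),5,'c24.png')
for z in (0,.046,.074): print(ray(t,[224,206],z))
rows([.435,.108,.19],-.03,0.15)"
```

```text
[[0.43931773 0.1114066  0.        ]]
[[0.43648228 0.1050614  0.046     ]]
[[0.43475636 0.1011991  0.074     ]]
-3.16, -3.21, -1.40, -0.0, 0.0, -0.2, 0.15,
-3.15, -3.22, -1.40, -0.0, 0.0, -0.2, 0.15,
-3.14, -3.23, -1.40, -0.0, 0.0, -0.2, 0.15,
-3.12, -3.25, -1.40, -0.0, 0.0, -0.2, 0.15,
-3.11, -3.26, -1.40, -0.0, 0.0, -0.2, 0.15,
-3.09, -3.27, -1.40, -0.0, 0.0, -0.2, 0.15,
```

View pics/c24.png

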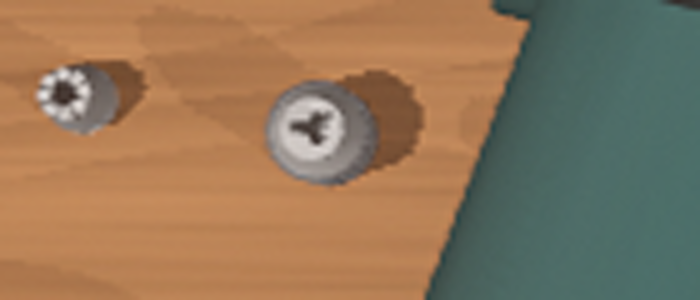

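arm_command(plan=[-3.2, -3.2, -1.4, 0, 0, 0, 0.15, -3.2, -3.2, -1.4, 0, 0, 0, 0.15, -3.1, -3.2, -1.4, 0, 0, 0, 0.15, -3.1, -3.2, -1.4, 0, 0, 0, 0.15, -3.1, -3.2, -1.4, 0, 0, 0, 0.15, -3.1, -3.2, -1.4, 0, 0, 0, 0.15, 0, 0, 0, 0, 0, 0, 0.15, 0, 0, 0, 0, 0, 0, 0.15])

```text
time: 26.75
tool_pos: [0.4371, 0.107, 0.1895]
ee_rot: [3.14, 0.002, -0.055]
wrist_force: [0.5, 0.7, -0.1]
width: 0.0799
```

```bash
python3 -c "
from h import *
s,o=snap('wrist','w20.png');print(o['tool_pos'],o['ee_rot'],o['width'])
crop(s['pixels'],(130,80,430,300),2.6,'c25.png')
"
```

```text
[0.43708694 0.10698522 0.18945782] [ 3.14049959e+00  2.48976351e-03 -5.48911339e-02] 0.07994803020576131
```

View pics/c25.png

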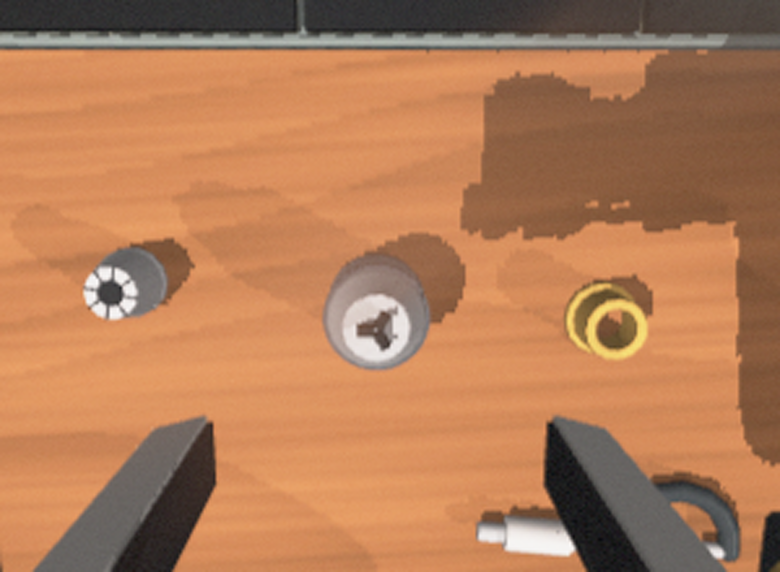

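```bash
python3 -c "
from h import *
s=cams.snapshot('wrist');o=robot.get_obs()
q=lambda x,y:[130+x/2.6,80+y/2.6]
print(tl(s,o,[q(376,330)],.070),tl(s,o,[q(376,330)],.074),tl(s,o,[q(325,312),q(430,312),q(377,370)],.046))
print('base far edge',tl(s,o,[q(377,254)],0),'near top rim',tl(s,o,[q(377,370)],.046))
"
```

```text
[[ 0.7 -0.6]] [[ 1.6 -0.6]] [[  3.5 -22.9]
 [  3.5  22.9]
 [-22.8  -0.2]]
base far edge [[23.2 -0.3]] near top rim [[-22.8  -0.2]]
```

arm_command(plan=[0.1, -0.1, 5, 0, 0, 0, 0.15, 0, 0, 5, 0, 0, 0, 0.15, 0, 0, 4.5, 0, 0, 0, 0.15, 0, 0, 3, 0, 0, 0, 0.15, 0, 0, 0.9, 0, 0, 0, 0.15, 0, 0, 0, 0, 0, 0, 0.15, 0, 0, 0, 0, 0, 0, 0.15])

```text
time: 27.72
tool_pos: [0.4401, 0.1082, 0.0087]
ee_rot: [-3.141, -0.003, -0.056]
wrist_force: [-0.4, 1.0, 0.2]
width: 0.0798
```

arm_command(plan=[0, 0, 0, 0, 0, 0, 1, 0, 0, 0, 0, 0, 0, 1, 0, 0, 0, 0, 0, 0, 1, 0, 0, 0, 0, 0, 0, 1, 0, 0, 0, 0, 0, 0, 1])

```text
time: 28.35
tool_pos: [0.4386, 0.1082, 0.0074]
ee_rot: [3.141, -0.0, -0.055]
wrist_force: [0.1, -0.7, 1.5]
width: 0.0454
```

```bash
python3 -c "
from h import *
rows([.4386,.1082,.10],-.055,1,n=2)
rows([.6485,.203,.10],-.055,1,start=([.4386,.1082,.1],-.055))"
```

```text
-0.00, 0.00, -4.63, 0.0, -0.0, 0.0, 1,
-0.00, 0.00, -4.63, 0.0, -0.0, 0.0, 1,
4.09, -2.12, -0.00, 0.0, 0.0, 0.0, 1,
4.09, -2.12, -0.00, 0.0, 0.0, 0.0, 1,
4.09, -2.12, -0.00, 0.0, 0.0, 0.0, 1,
4.09, -2.12, -0.00, 0.0, 0.0, 0.0, 1,
4.09, -2.12, -0.00, 0.0, 0.0, 0.0, 1,
```

arm_command(plan=[0, 0, -2, 0, 0, 0, 1, 0, 0, -4, 0, 0, 0, 1, 0, 0, -3.3, 0, 0, 0, 1, 4.1, -2.1, 0, 0, 0, 0, 1, 4.1, -2.1, 0, 0, 0, 0, 1, 4.1, -2.1, 0, 0, 0, 0, 1, 4.1, -2.1, 0, 0, 0, 0, 1, 4, -2.2, 0, 0, 0, 0, 1])

```text
time: 29.35
tool_pos: [0.6482, 0.2032, 0.0973]
ee_rot: [3.14, 0.004, -0.055]
wrist_force: [0.5, -0.6, -3.7]
width: 0.0454
```

arm_command(plan=[0, 0, 0, 0, 0, 0, 1, 0, 0, 0, 0, 0, 0, 1])

```text
time: 29.6
tool_pos: [0.6466, 0.2026, 0.0976]
ee_rot: [3.14, 0.005, -0.055]
wrist_force: [-0.1, -0.5, -6.0]
width: 0.0451
```

```bash
python3 -c "
from h import *
s,o=snap('wrist','w21.png');print(o['tool_pos'],o['ee_rot'],o['width'],o['wrist_force'])
"
```

```text
[0.64662376 0.20258505 0.09764766] [ 3.14004209  0.00470541 -0.05494537] 0.045085362589162646 [-0.10284845 -0.4785753  -6.01775267]
```

View pics/w21.png

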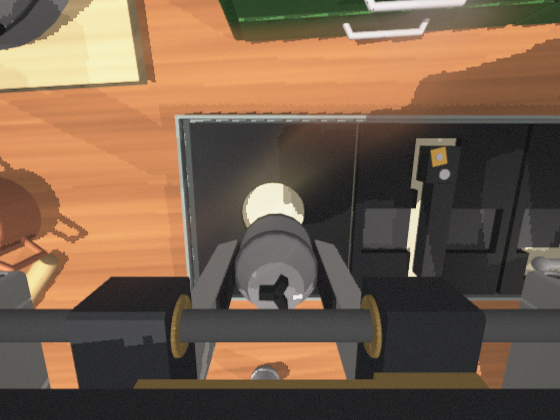

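```bash
python3 -c "
from h import *
s=cams.snapshot('wrist');o=robot.get_obs()
crop(s['pixels'],(230,170,320,320),4,'c26.png')
print(tl(s,o,[[244,212],[304,212]],.016),tl(s,o,[[274,184]],.006), ray(s,[[244,212],[304,212],[274,184]],.01,o).round(4))
"
```

```text
[[  3.8 -29.3]
 [  3.8  27.3]] [[28.9 -1.1]] [[0.6507 0.2322 0.01  ]
 [0.6475 0.1745 0.01  ]
 [0.6762 0.2018 0.01  ]]
```

View pics/c26.png

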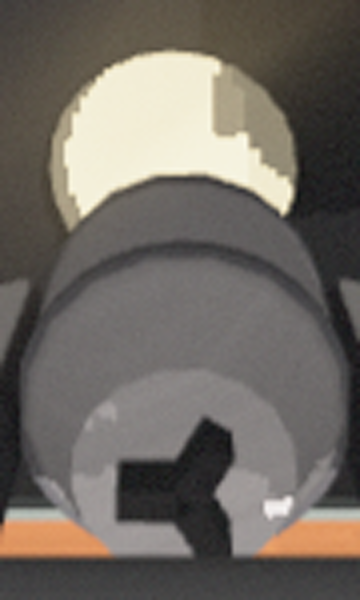

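arm_command(plan=[0.1, -0.2, 4, 0, 0, 0, 1, 0, 0, 2.5, 0, 0, 0, 1, 0, 0, 1, 0, 0, 0, 1, 0, 0, 0.4, 0, 0, 0, 1, 0, 0, 0, 0, 0, 0, 1, 0, 0, 0, 0, 0, 0, 1])

```text
time: 30.45
tool_pos: [0.6502, 0.205, 0.0229]
ee_rot: [-3.141, -0.003, -0.055]
wrist_force: [-0.3, 0.0, -4.3]
width: 0.0452
```

arm_command(plan=[-0.1, 0.1, 0.5, 0, 0, 0, 1, 0, 0, 0.2, 0, 0, 0, 1, 0, 0, 0, 0, 0, 0, 1])

```text
time: 30.82
tool_pos: [0.6479, 0.2038, 0.0137]
ee_rot: [3.141, 0.001, -0.055]
wrist_force: [-0.4, -0.1, -4.2]
width: 0.0456
```

Target height (13.5 mm) reached, with the chuck's weight still hanging on the wrist, so it's at most a hair above the floor. Releasing.

arm_command(plan=[0, 0, 0, 0, 0, 0, 0.45, 0, 0, 0, 0, 0, 0, 0.3, 0, 0, 0, 0, 0, 0, 0.2, 0, 0, 0, 0, 0, 0, 0.15, 0, 0, 0, 0, 0, 0, 0.15, 0, 0, -3, 0, 0, 0, 0.15, 0, 0, -5, 0, 0, 0, 0.15, 0, 0, -5, 0, 0, 0, 0.15])

```text
time: 31.82
tool_pos: [0.6478, 0.2038, 0.145]
ee_rot: [3.141, 0.001, -0.055]
wrist_force: [0.9, -0.1, 0.1]
width: 0.0801
```

arm_command(plan=[-5, 1.5, -2, 0, 0, 0, 0.15, -5, 1.5, -1, 0, 0, 0, 0.15, -5, 1.5, 0, 0, 0, 0, 0.15, -4, 1.5, 0, 0, 0, 0, 0.15, 0, 0, 0, 0, 0, 0, 0.15, 0, 0, 0, 0, 0, 0, 0.15])

```text
time: 32.58
tool_pos: [0.4558, 0.1546, 0.1746]
ee_rot: [-3.141, -0.002, -0.055]
wrist_force: [0.1, -0.0, 0.3]
width: 0.0797
```

```bash
python3 -c "
from h import *
s,o=snap('wrist','w22.png');print(o['tool_pos'],o['ee_rot'],o['width'],o['wrist_force'])
s,o=snap('scene','s22.png')
crop(s['pixels'],(220,140,480,390),2.3,'c27.png')
s,o=snap('top','t22.png')
"
```

```text
[0.45582574 0.15461196 0.17459664] [-3.14120697e+00 -1.58962437e-03 -5.51108902e-02] 0.07973266083559553 [ 0.14618519 -0.01779794  0.27696031]
```

View pics/w22.png

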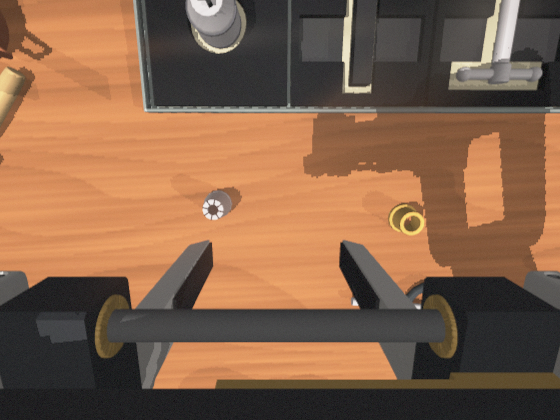

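View pics/c27.png

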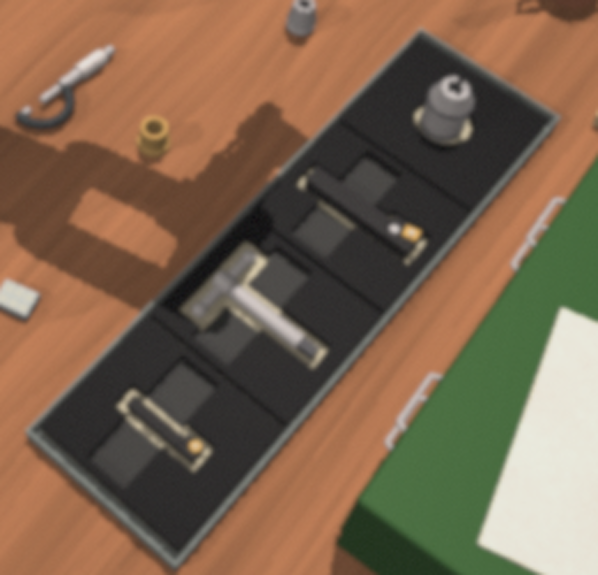

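View pics/t22.png

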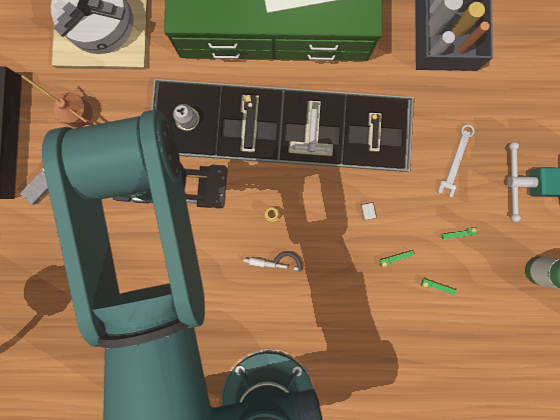

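Every accessory is in its own cut-out with pale floor showing around it. The drill chuck stands upright, and the bush (top px 272,214) and collet are where they were. The gripper is clear of everything, so I'm handing in.

```bash
python3 -c "
from bench import close_job
print(close_job())"
```

```text
the job is handed in; nothing more can be done
None
```

All four accessories are back in the tray, and I handed the job in at about 33 s. No verdict was reported. The small turning tool, large turning tool and chuck key lie flat in their own cut-outs, turned the way each cut-out shows. The drill chuck stands upright in the round one.

**Last checks:** The final scene, top and wrist pictures show each piece inside its cut-out with pale floor showing around it. The bush, collet, insert case and green look-alikes are unmoved by eye. The gripper ended empty, about 17 cm up, and the wrist-force readings never went above about 6 N.

**What failed or disagreed:**
- **First grasp missed:** my first try at the small tool closed on nothing, just above it. The fingertips turned out to sit roughly 12 mm behind the reported tool centre point, not 8 mm ahead as stated. I felt my way down in small steps and used the corrected depth for every later grasp. The jaw openings then matched the parts: 11.6, 19.8, 15.9 and 45.4 mm.
- **Cameras differed:** the top and wrist cameras disagreed by about 3 mm. I relied on the wrist camera for picking and placing.

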